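# Clamp a stretcher bar in the dowelling jig

## Task

Get the wooden stretcher bar ready for dowel drilling: pick it up, lay it in the jig with its long side flat against the fence, plain square end first, slide it in under the open clamp arm and press that end home against the steel bush plate with 15 to 20 newtons, never ramming it. Then push the clamp handle over and down past its dead point, without forcing it, so that it locks by itself and the pad holds the bar there. Leave the other things on the bench where they are.

Things in the scene. Friction and masses are not known exactly. Their poses are not given: they have to be found in the camera images.
- jig: Dowelling jig fixed to the bench: aluminium base, x -34 to 104, y -120 to 18 mm, top at z 15 mm, with fence, bush plate and toggle clamp. Origin at table height, below where a seated bar's middle line meets the bush plate. y runs along the fence toward the bush plate (the bar lies at negative y and is slid in toward +y); x points from the bar to the fence, the clamp stands behind it; z up.
- fence_mouth (a point): Lower corner of the fence's face where the bar enters: jig x 18, y -80, z 15 mm; jig axes. The fence is steel, runs from here to the bush plate (a rounded lead-in reaches 4 mm further out), is 8 mm thick, its top 30 mm above the table; its -x side, where the bar goes, is open. Nothing of the jig is over the bar's place for jig y below -60 mm.
- bush_plate: Upright steel plate with two brass drill bushes at the +y end of the jig, the stop for the bar's end: 48 mm wide, 14 mm thick, top 52 mm above the table. Origin at the middle of the lower edge of the face the bar butts against (jig x 0, y 0, z 15 mm); axes as the jig's. Press the bar home with 15 to 20 N (under 11 N it may not sit flat, more than 28 N bruises its end).
- bar: Loose wooden stretcher bar, 0.25 kg, flat on the table right of the jig: 36 mm wide (x), 210 long (y), 20 high (z), origin at its centre. Plain square end at +y, 105 mm from the origin; at the -y end a tongue 8 mm thick sticks out 20 mm more. Seated: axes parallel to the jig's, origin at jig x 0, y -105, z 25 mm. Held across its width 35 mm toward the tongue, the fingers clear the jig.
- clamp_pad: Rubber-faced pad, 19 mm across, on a spring spindle at the end of the clamp arm; origin at the centre of its pressing face. The clamp's moving parts stay within 13 mm of jig y -45 mm. Open, the arm is raised and the pad hangs over the bar's place, its lowest point 62 mm above the table (27 mm above a seated bar): slide the bar in below it. Locked on the bar it presses with some 70 to 90 N.
- clamp_grip: Black round grip sleeve of the clamp handle, 15 mm thick. Origin at its centre, 76 mm from the handle's pivot; x along the handle to its free end (sleeve from -39 to +40 mm), z square to the handle on the side that is pushed to close it. Open: upright, centre 107 mm above the table. Closing: toward jig +x, then down through 94 degrees until level, centre at z 62 mm. Press with 45 N at most.
- handle_pivot (a point): Pivot pin of the clamp handle in the clamp arm. It rises from 31 mm above the table (open) to 63 mm (locked) as the handle is closed, near jig x 70, y -45 mm.
- clamp_handle (a joint): Angle of handle against clamp arm, rad: 0 open; the pad meets the bar at about 2.0, then the push needed near the grip's outer end rises to about 12 N and falls to nothing at the dead point, 2.45; past it the handle is drawn on by itself to its stop at 2.57, locked. Before the pad meets the bar only about 1 N resists, and the handle stays where it is left.
- book_weight_1: Round brass-coloured book weight with a knob, 49 mm across and high, left of the jig; a bystander. Origin at the centre of its underside.
- petri_dish: Small clear round dish, 60 mm across, 13 mm high, behind the work; a bystander. Origin at the centre of its underside.
Not all that is in view belongs to the job. Of the things that look like the bar, the larger one is meant.

How it is judged (in metres and radians):
On the way:
1. the bar lies in the jig along the fence, plain end pressed against the bush plate with more than 11 N, clamp still open (contact force between bar and bush_plate above 11 N and y of bar in the frame of jig above -0.107 m and x of bar in the frame of jig above -0.003 m and z of bar in the frame of jig between 0.023 and 0.029 m and angle between the y axis of bar and the y axis of jig, either way round below 0.04 rad and value of joint clamp_handle below 1.5 rad), for 0.1 s.
At the end, for the whole second after the job is handed in: The clamp handle is past its dead point and on its stop (joint above 2.53), the pad presses the bar with more than 40 N, the bar lies flat on the base with its plain end within 1.5 mm of the bush plate, its side within 2 mm of the fence and parallel to it within 0.025 rad, at rest (value of joint clamp_handle above 2.53 rad and contact force between clamp_pad and bar above 40 N and y of bar in the frame of jig between -0.1065 and -0.103 m and x of bar in the frame of jig between -0.002 and 0.002 m and z of bar in the frame of jig between 0.023 and 0.027 m and angle between the y axis of bar and the y axis of jig, either way round below 0.025 rad and linear speed of bar below 0.01 m/s); the robot touches nothing.
It fails at once if the bar's end is rammed against the bush plate with more than 28 N (contact force between bar and bush_plate above 28 N).
It fails at once if the handle is forced with more than 45 N (contact force between the fingers and clamp_grip above 45 N).
It fails at once if the book weight or the dish is disturbed (distance of any of book_weight_1, petri_dish from where it was at the start of the episode above 0.02 m).
It also fails if it takes over 72 s, if anything falls off the work surface, if the arm or the gripper's body presses on something with over 40 N, if the wrist force passes 120 N, or if a joint passes its speed limit or range.

## Robot

A 6-joint arm with a two-finger parallel gripper is mounted at the origin on a cart in front of the work surface, level with it; the furniture and walls round the work are solid. World frame = base frame: x ahead of the robot, y to its left, z up, the work surface at z = 0. Lengths are in m, angles in degrees, forces in N, time in s.
With the tool pointing down it reaches from about 0.375 to 0.9 m from the base axis. Payload 3.1 kg.
Tool frame: the origin (TCP) lies between the finger pads; the fingertips stand 11 mm ahead of it and the grasp point (between the pads) lies 8 mm behind it; x points along the fingers, y is the direction in which the jaws open and shut, and the axes are right-handed (so a half turn about x gives the same grasp; the last joint's range is limited). The gripper opens to 87 mm and grips with 3 to 60 N. Pads are 19 mm wide; open, the fingers measure 117 mm over their backs; the gripper's body (75 mm by 190 mm) begins 51 mm behind the grasp point.
Start: joints at [54.975, 30.224, 82.088, -0, 67.689, -10.227], TCP at [0.262, 0.567, 0.234] pointing down, gripper open.
Joint ranges: [-176.69, 176.69], [-43.24, 126.21], [12.49, 139.97], [-82, 262], [0, 151.66], [-163.58, 163.58]. Speed limits (degrees/s): [159.86, 159.86, 180, 180, 180, 180].

## Interface

Orientations are given as a 3x3 rotation matrix whose columns are the frame's x, y, z axes.
In Python, from rig import bot gives the robot as it stands.
- The arm moves only by the shell command python3 -m inch 'ROWS' [OPENING]. ROWS is a JSON object of lists of equal length, an entry for each row: "dp": the shift along the tool's x, y, z in mm, a list of three; "yaw": the turn about the tool's x in degrees. In form: {"dp": [[tx, ty, tz], ...], "yaw": [yaw, ...]}. A call has 1 to 20 rows; each row shifts and turns the commanded pose from where the row before left it, along the tool's axes as they then stand; what a row does not reach is not made up. A row lasts 1/12 s, in which the tool goes at most 41.7 mm and 7.16 degrees, less where a joint would pass 70% of its speed; a pose out of reach is approached as far as the arm can. A call is refused whole if a number of a shift passes 41.7 or a number of a turn 7.16, either way. A call with a gripper value outside its range is refused whole. OPENING is the finger opening in mm, from 0 to 87, set as the call begins (- or left out, the last holds). The fingers move at their own pace and stop on an object; the grip force is fixed at half the most. Time passes only in rows, so rows that do not move let the fingers close. It gives the time, the measured TCP pose, the force and the opening at its end, in the units of the state.
- bot.read_state(): the state, without advancing time (a new reading comes with each control period).
- bot.capture(name): name is "scene" or "side" or "wrist"; returns a dict with "color" (480x640x3 uint8, red, green, blue), "intrinsics" (3x3 intrinsics, pixels), "k1" (the pictures are not rectified: a ray, as slopes to the right and down, at radius r is drawn at 1 + k1 r^2 times it, then the intrinsics apply), "pose" (4x4, takes a point from camera to world coordinates). Camera axes: x right, y down, z forward; pixel columns grow to the right and rows downward; lengths in m; the calibration is good to about 2 mm. A picture is of the moment at which its call begins. There is no depth.
- bot.hand_in(): hands the job in, once; it reports no verdict.
The state is a dict: "time_s": time; "joint_positions": joint angles; "qvel": joint speeds; "tau": joint torques, N m; "position": TCP position; "tcp_rot": TCP orientation; "force": force on the tool from outside, world axes, zero at the start; "moment": the same for the moment, N m; "opening": opening from 0.0 (shut) to 1.0 (fully open).
Only numpy, scipy, OpenCV 4.12 (cv2) and the standard library are available. Lean on these libraries where they do the work, as an engineer would, in place of code of your own. Each camera call takes 0.05 s, during which the arm holds its last target.

## Working session

There is one attempt and no reset: what is moved stays moved. The work goes in short steps, Python scripts to look and compute and a shell command to move; the robot and the scene stay as the last step left them, time stands still between calls to the robot, and variables do not carry over. Pictures are saved under pics/ and viewed, and the job is handed in when it is done.

```bash
mkdir -p pics; ls; python3 - <<'E'
from rig import bot
import cv2,json
s=bot.read_state();print(s)
for n in ["scene","side","wrist"]:
    c=bot.capture(n);cv2.imwrite(f"pics/{n}0.png",c["color"][:,:,::-1]);print(n,c["intrinsics"],c["k1"],c["pose"])
E
```

```text
pics
{'time_s': 0.0, 'joint_positions': array([ 5.49743989e+01,  3.02765340e+01,  8.21564337e+01, -6.80188865e-04,
        6.76874923e+01, -1.02272369e+01]), 'qvel': array([-0.01288531, -0.08385162, -0.06123604, -0.03424332,  0.02007975,
       -0.06124379]), 'tau': array([ 2.01700765e-03, -4.40038991e+01, -1.76599270e+01,  6.34443923e-02,
        5.81768516e-02, -1.54191043e-04]), 'position': array([0.26170853, 0.56679687, 0.23259741]), 'tcp_rot': array([[-1.19767628e-03,  4.19420823e-01,  9.07791132e-01],
       [-1.72796889e-03,  9.07789560e-01, -4.19422376e-01],
       [-9.99997790e-01, -2.07096706e-03, -3.62491889e-04]]), 'force': array([-0.22455193,  0.8107589 , -0.26717353]), 'moment': array([0.0146969 , 0.01916022, 0.02109189]), 'opening': 0.9995819317539058}
scene [[565.14305934   0.         319.08931452]
 [  0.         565.14305934 240.7060281 ]
 [  0.           0.           1.        ]] 0.010942379077159453 [[ 0.86888796 -0.2434118   0.43102716 -0.14706911]
 [-0.4947195  -0.39724479  0.77294838 -1.36127103]
 [-0.01692146 -0.88484308 -0.46558178  0.87544131]
 [ 0.          0.          0.          1.        ]]
side [[545.89673793   0.         312.71188704]
 [  0.         545.89673793 240.46608928]
 [  0.           0.           1.        ]] -0.12981052731310727 [[-0.98613533 -0.11833042  0.11634009  0.42847996]
 [-0.16552677  0.65179825 -0.74010805  0.94876468]
 [ 0.01174703 -0.7491041  -0.66234814  1.00559418]
 [ 0.          0.          0.          1.        ]]
wrist [[380.10248408   0.         316.7125664 ]
 [  0.         380.10248408 240.92667882]
 [  0.           0.           1.        ]] 0.0007471331490959589 [[ 4.19652885e-01  8.76446077e-01  2.36079924e-01  1.96877675e-01]
 [ 9.07684207e-01 -4.04948034e-01 -1.10120251e-01  5.96703704e-01]
 [-9.14360731e-04  2.60498299e-01 -9.65473873e-01  3.84385367e-01]
 [ 0.00000000e+00  0.00000000e+00  0.00000000e+00  1.00000000e+00]]
```

View pics/scene0.png

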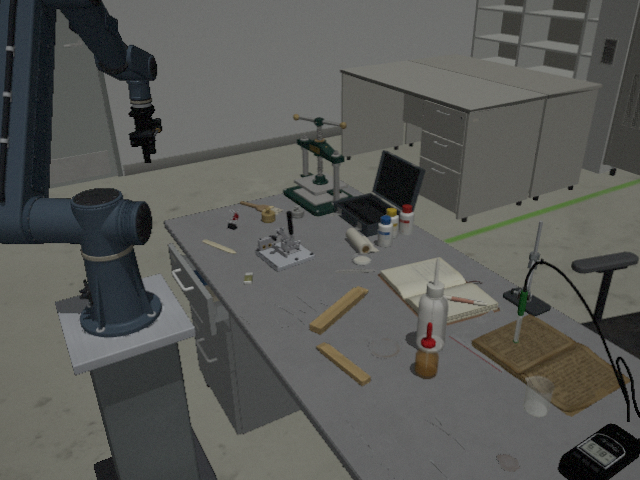

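View pics/side0.png

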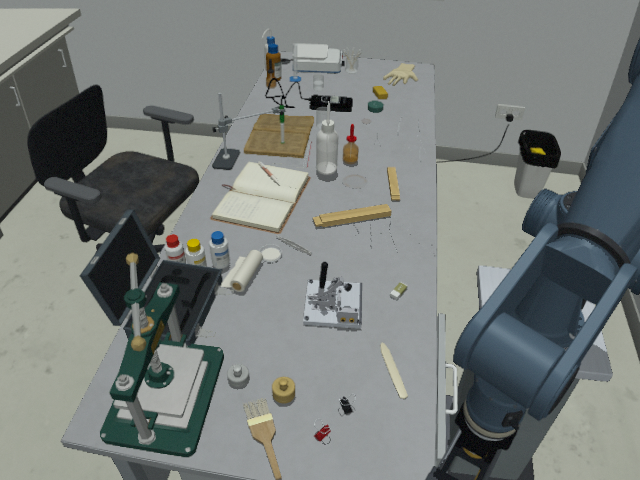

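View pics/wrist0.png

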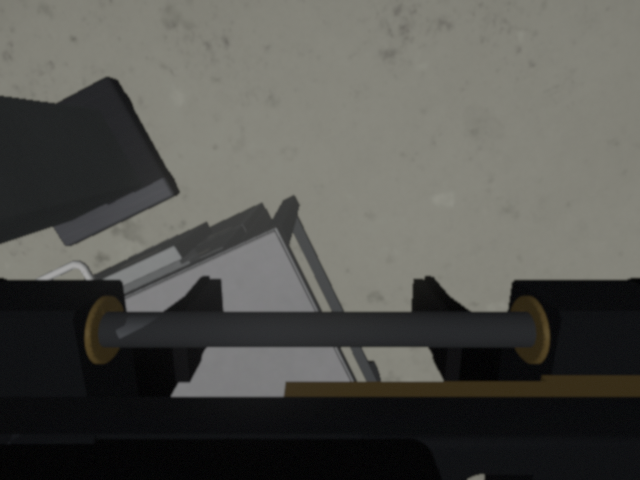

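The scene view shows two bar-like pieces: A at scene (339,310) / side (352,216), and B at scene (343,363) / side (393,184). A looks larger and seems to have a tongue. The jig is at scene (285,250) / side (333,303). I'll enlarge these.

```bash
cat > h.py <<'E'
import numpy as np,cv2
from rig import bot
def dist(c): return np.array([c["k1"],0,0,0,0.])
def ray(c,uv):
    # k1 model: drawn = (1+k1 r^2)*slope == OpenCV k1
    p=cv2.undistortPointsIter(np.array(uv,float).reshape(-1,1,2),c["intrinsics"],dist(c),None,None,(3,50,1e-10)).reshape(-1,2)
    d=np.c_[p,np.ones(len(p))]@c["pose"][:3,:3].T
    return c["pose"][:3,3],d
def onplane(c,uv,z):
    o,d=ray(c,uv); t=(z-o[2])/d[:,2]; return o+d*t[:,None]
def proj(c,P):
    T=np.linalg.inv(c["pose"]); r,_=cv2.Rodrigues(T[:3,:3])
    return cv2.projectPoints(np.array(P,float).reshape(-1,3),r,T[:3,3],c["intrinsics"],dist(c))[0].reshape(-1,2)
def crop(img,x0,y0,x1,y1,f,name):
    a=cv2.resize(img[y0:y1,x0:x1],None,fx=f,fy=f,interpolation=cv2.INTER_CUBIC)
    cv2.imwrite("pics/"+name,a[:,:,::-1] if a.ndim==3 else a)
E
python3 - <<'E'
from h import *
import pickle
d={n:bot.capture(n) for n in ["scene","side"]}
pickle.dump(d,open("cap0.pkl","wb"))
a=d["scene"]["color"];b=d["side"]["color"]
crop(a,300,270,400,400,4,"a1.png");crop(a,235,195,375,275,5,"a2.png")
crop(b,295,160,425,240,6,"b1.png");crop(b,285,250,415,340,6,"b2.png")
for n,uv in [("scene",[(339,310),(343,363),(285,255)]),("side",[(352,216),(393,184),(333,303)])]:
    print(n,onplane(d[n],uv,0.02).round(3))
E
```

```text
scene [[ 0.496 -0.309  0.02 ]
 [ 0.393 -0.495  0.02 ]
 [ 0.507  0.031  0.02 ]]
side [[ 0.508 -0.278  0.02 ]
 [ 0.4   -0.459  0.02 ]
 [ 0.516  0.064  0.02 ]]
```

View pics/a1.png

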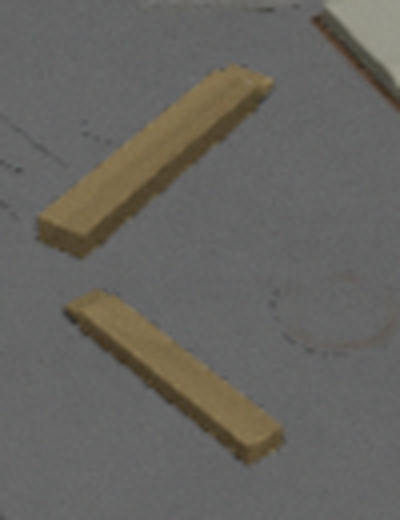

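View pics/b1.png

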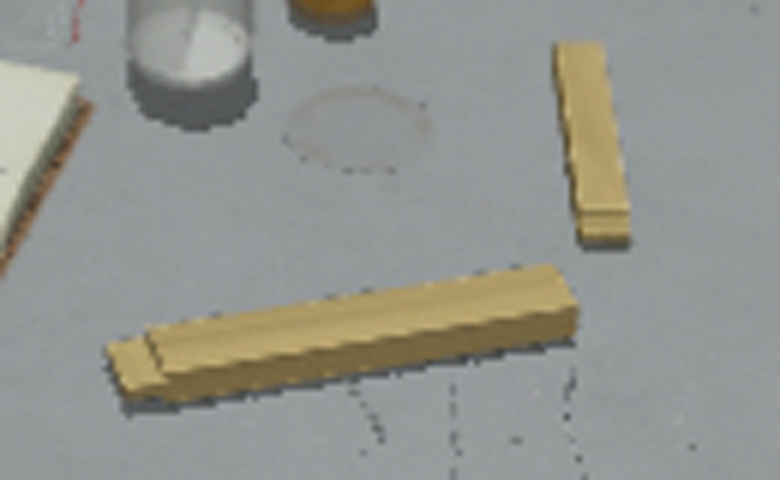

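View pics/b2.png

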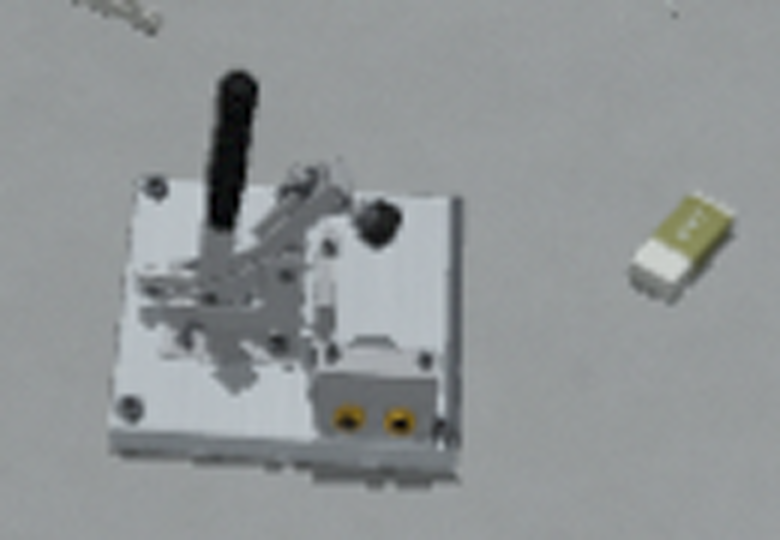

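View pics/a2.png

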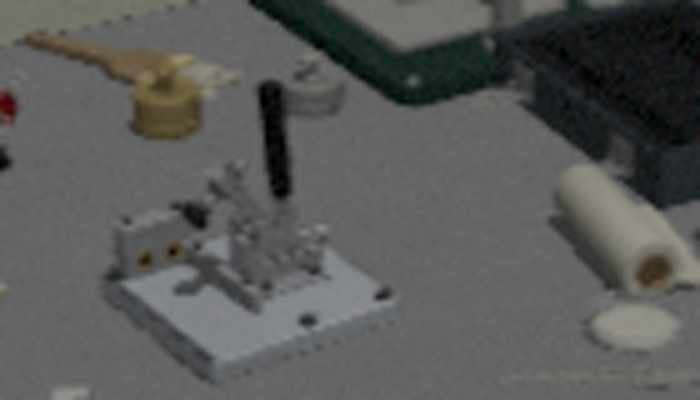

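```bash
python3 - <<'E'
from h import *
import pickle
d=pickle.load(open("cap0.pkl","rb"))
s=bot.read_state()
for n in d: print(n,proj(d[n],[s["position"],[0,0,0],[.262,.567,.234+.2]]).round(1))
f=lambda L,x0,y0,k:[(x/k+x0,y/k+y0) for x,y in L]
print(onplane(d["scene"],f([(38,217),(88,236),(266,92)],300,270,4),.02).round(4))
print(onplane(d["side"],f([(553,264),(578,305),(148,328),(163,375)],295,160,6),.02).round(4))
crop(d["scene"]["color"],0,60,200,260,3,"a3.png")
E
```

```text
scene [[149.9 155.2]
 [121.8 314.3]
 [140.4  97.1]]
side [[460.9 477.8]
 [541.5 315.3]
 [495.2 405.1]]
[[ 0.3987 -0.3242  0.02  ]
 [ 0.416  -0.3578  0.02  ]
 [ 0.6032 -0.2785  0.02  ]]
[[ 0.4113 -0.353   0.02  ]
 [ 0.3972 -0.3225  0.02  ]
 [ 0.6005 -0.2668  0.02  ]
 [ 0.588  -0.2331  0.02  ]]
```

View pics/a3.png

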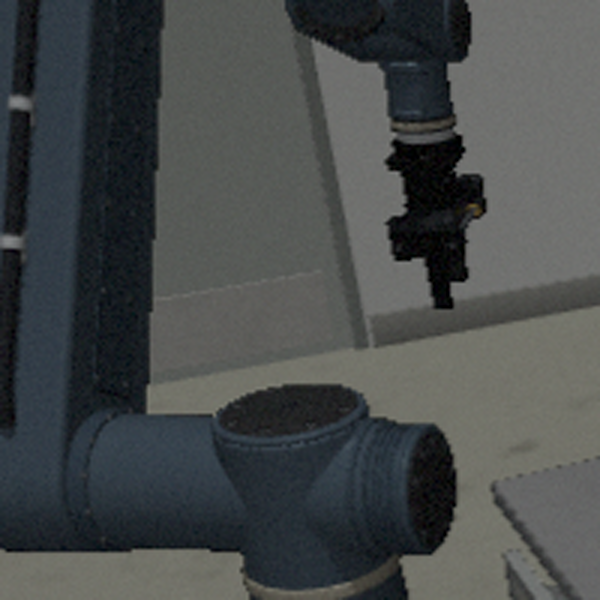

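```bash
python3 - <<'E'
from h import *
import pickle
from scipy.optimize import least_squares
d=pickle.load(open("cap0.pkl","rb"))
f=lambda L,x0,y0,k:np.array([(x/k+x0,y/k+y0) for x,y in L])
# rough first
uvS=f([(135,182),(452,198),(455,440),(112,437)],285,250,6)
print(onplane(d["side"],uvS,.015).round(4))
uvA=f([(212,368),(396,296)],235,195,5)   # scene: front-left(-34,-120), (104,-120)
print(onplane(d["scene"],uvA,.015).round(4))
J=np.array([(104,-120,15),(-34,-120,15),(-34,18,15),(104,18,15)])/1000
K=np.array([(-34,-120,15),(104,-120,15)])/1000
def W(p,J):
    c,s=np.cos(p[2]),np.sin(p[2]);return np.c_[p[0]+c*J[:,0]-s*J[:,1],p[1]+s*J[:,0]+c*J[:,1],J[:,2]]
for nm,use in [("side",(1,0)),("scene",(0,1)),("both",(1,1))]:
    r=least_squares(lambda p:np.r_[use[0]*(proj(d["side"],W(p,J))-uvS).ravel(),use[1]*(proj(d["scene"],W(p,K))-uvA).ravel()],[.49,.08,0])
    print(nm,r.x.round(4),np.degrees(r.x[2]).round(2),r.fun.round(1))
p=r.x
pts=np.array([(0,0,15),(24,0,52),(-24,0,52),(18,-80,30),(18,0,30),(26,-80,30)])/1000
for n in d:
    im=d[n]["color"].copy()
    im=cv2.resize(im,None,fx=5,fy=5,interpolation=cv2.INTER_CUBIC)
    for P,col in [(J,(255,0,0)),(pts,(0,255,0))]:
        for u,v in proj(d[n],W(p,P)): cv2.circle(im,(int(u*5+2),int(v*5+2)),3,col,-1)
    b=(285,250,415,340) if n=="side" else (235,195,375,275)
    cv2.imwrite(f"pics/j_{n}.png",im[b[1]*5:b[3]*5,b[0]*5:b[2]*5,::-1])
E
```

```text
[[ 0.5902 -0.0055  0.015 ]
 [ 0.4573 -0.0197  0.015 ]
 [ 0.4426  0.1115  0.015 ]
 [ 0.5751  0.1333  0.015 ]]
[[ 0.4541 -0.0235  0.015 ]
 [ 0.5916 -0.0036  0.015 ]]
side [0.4756 0.1011 0.1199] 6.87 [-1.1 -0.2  0.5 -0.6  1.1  1.3 -0.5 -0.7  0.  -0.   0.   0. ]
scene [0.4715 0.1004 0.1388] 7.95 [-0.   0.   0.  -0.   0.   0.   0.  -0.   0.1 -0.1 -0.1  0.1]
both [0.4752 0.1014 0.1184] 6.78 [-1.  -0.1  0.7 -0.5  1.2  1.4 -0.4 -0.6  0.2 -0.4  0.6  0.2]
```

View pics/j_side.png

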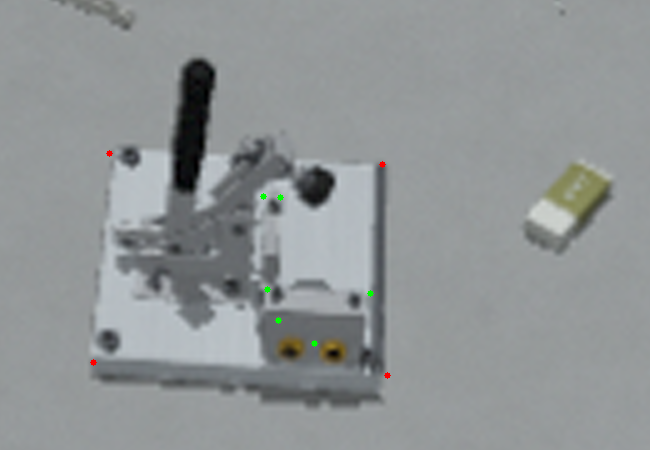

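View pics/j_scene.png

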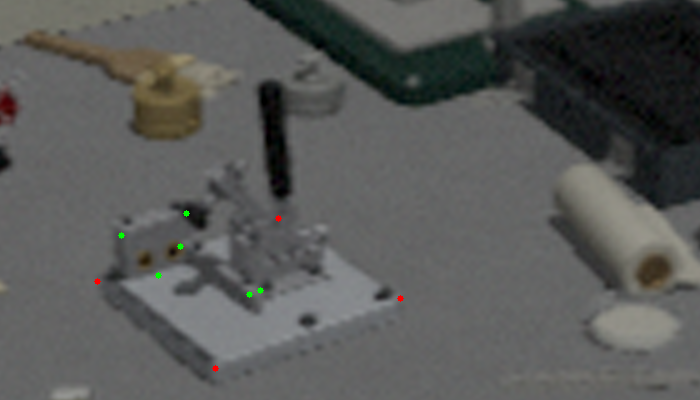

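Corners agree in both cameras. Bar A's top measures 210 × 35 mm with a tongue at its far end, and B is clearly smaller, so A is the bar: centre ≈(0.499,-0.294), plain end toward the robot. The jig is roughly at (0.475,0.101), yaw ≈7°. I'll refine the jig with the wrist camera on the way.

```bash
python3 -m inch '{"dp": [[-5,-10,12],[-5,-18,22],[-5,-20,25],[-5,-20,25],[-5,-20,25],[-5,-20,25],[-5,-20,25],[-5,-20,25],[-5,-20,25],[-5,-20,25],[-5,-20,25],[-5,-20,25],[-5,-20,25],[-5,-20,25],[-5,-20,25],[-5,-20,25],[-5,-20,25],[-5,-18,25],[-5,-13,18],[-5,-6,10]], "yaw": [0,0,0,0,0,0,0,0,0,0,0,0,0,0,0,0,0,0,0,0]}' && python3 -m inch '{"dp": [[0,0,0],[0,0,0],[0,0,0]], "yaw": [0,0,0]}' && python3 - <<'E'
from h import *
import pickle
c=bot.capture("wrist");s=bot.read_state()
pickle.dump((c,s),open("w1.pkl","wb"))
cv2.imwrite("pics/w1.png",c["color"][:,:,::-1])
J=np.array([(104,-120,15),(-34,-120,15),(-34,18,15),(104,18,15)])/1000
p=[.4752,.1014,.1184]
cc,ss=np.cos(p[2]),np.sin(p[2]);W=np.c_[p[0]+cc*J[:,0]-ss*J[:,1],p[1]+ss*J[:,0]+cc*J[:,1],J[:,2]]
print(proj(c,W).round(0))
E
```

```text
time_s: 1.92
position: [0.5292, 0.039, 0.334]
tcp_rot: [[0.001, 0.422, 0.906], [-0.001, 0.906, -0.422], [-1.0, -0.001, 0.001]]
force: [0.8, 0.5, 0.6]
opening: 0.993
time_s: 2.17
position: [0.5272, 0.0433, 0.3332]
tcp_rot: [[-0.002, 0.419, 0.908], [0.001, 0.908, -0.419], [-1.0, 0.0, -0.002]]
force: [0.7, -0.6, -0.1]
opening: 1.0
[[304. 260.]
 [243. 167.]
 [341. 105.]
 [397. 204.]]
```

View pics/w1.png

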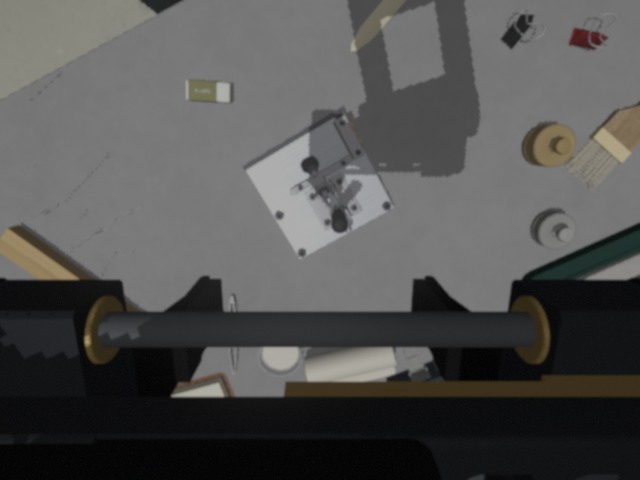

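The wrist view shows the jig with base corners near (302,258), (245,168), (343,112) and (393,207), and the grip end at (339,220). I'll enlarge it to get precise corners.

```bash
python3 - <<'E'
from h import *
import pickle
c,s=pickle.load(open("w1.pkl","rb"))
im=c["color"]
im=cv2.convertScaleAbs(im,alpha=1.3)
crop(im,235,95,405,270,4,"w1c.png")
crop(im,0,200,150,310,4,"w1b.png")
E
```

```text
(no output)
```

View pics/w1c.png

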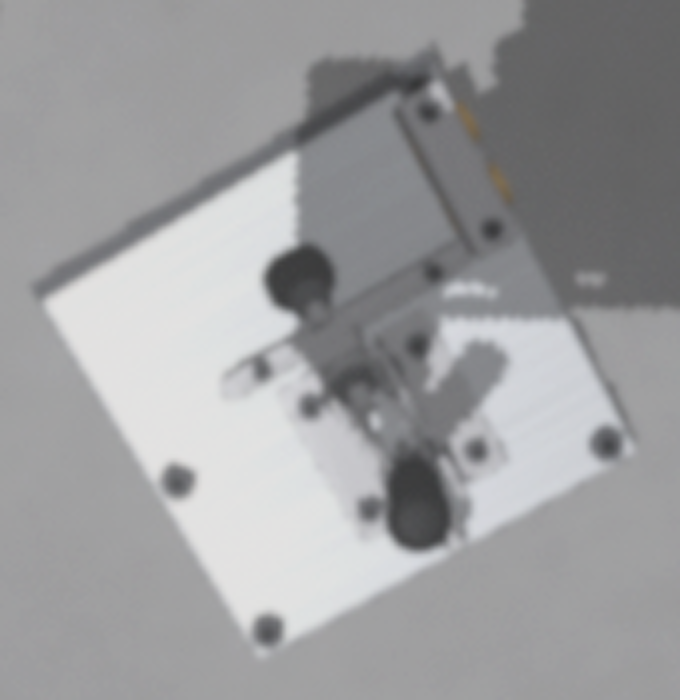

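```bash
cat > fj.py <<'E'
from h import *
import pickle
from scipy.optimize import least_squares
c,s=pickle.load(open("w1.pkl","rb"))
f=lambda L:np.array([((x+.5)/4+235-.5,(y+.5)/4+95-.5) for x,y in L])
J=np.array([(-34,-120,15),(104,-120,15),(104,18,15),(-24,0,52),(24,0,52)])/1000
uv=f([(42,302),(260,655),(632,448),(397,112),(470,253)])
def W(p,J):
    cc,ss=np.cos(p[2]),np.sin(p[2]);return np.c_[p[0]+cc*J[:,0]-ss*J[:,1],p[1]+ss*J[:,0]+cc*J[:,1],J[:,2]]
if __name__=="__main__":
    w=np.array([1,1,1,.7,.7])[:,None]
    r=least_squares(lambda p:(w*(proj(c,W(p,J))-uv)).ravel(),[.475,.1,.12]);p=r.x
    print(p.round(4),np.degrees(p[2]).round(2),r.fun.reshape(-1,2).round(2))
    pts=np.array([(-34,-120,15),(104,-120,15),(104,18,15),(-34,18,15),(-24,0,52),(24,0,52),(24,14,52),(-24,14,52),(18,-80,30),(18,0,30),(26,-80,30),(26,0,30),(70,-45,147),(0,-45,62)])/1000
    im=cv2.resize(cv2.convertScaleAbs(c["color"],alpha=1.3),None,fx=4,fy=4,interpolation=cv2.INTER_CUBIC)
    for u,v in proj(c,W(p,pts)): cv2.circle(im,(int(u*4+2),int(v*4+2)),3,(255,0,0),-1)
    cv2.imwrite("pics/w1f.png",im[380:1080,940:1620,::-1])
E
python3 fj.py
```

```text
[0.4766 0.099  0.1027] 5.89 [[-3.38 -2.35]
 [ 1.    2.27]
 [ 2.3   0.41]
 [-1.   -1.03]
 [ 1.3   1.43]]
```

View pics/w1f.png

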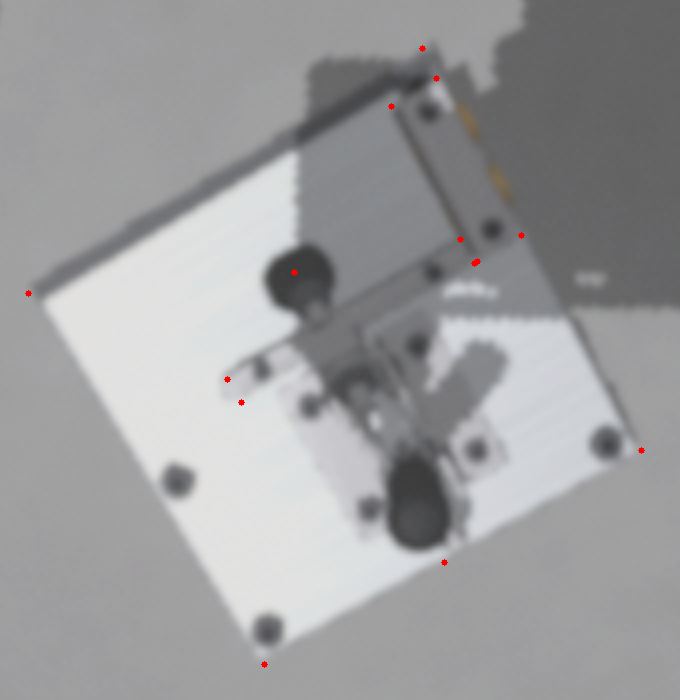

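View pics/w1b.png

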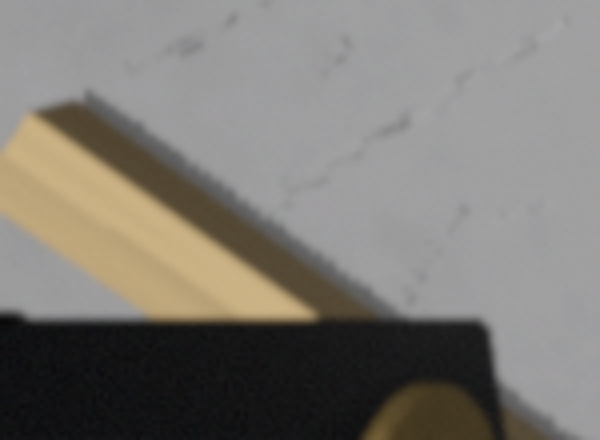

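The model fits to about 3 mm. To get the yaw properly, I'll measure the long edges with a line detector.

```bash
python3 - <<'E'
from fj import *
g=cv2.cvtColor(c["color"],cv2.COLOR_RGB2GRAY)
x0,y0=235,95
L=cv2.createLineSegmentDetector(cv2.LSD_REFINE_ADV).detect(cv2.resize(g[95:270,235:405],None,fx=2,fy=2,interpolation=cv2.INTER_CUBIC))[0].reshape(-1,4)
for l in sorted(L,key=lambda l:-np.hypot(l[2]-l[0],l[3]-l[1])):
    n=np.hypot(l[2]-l[0],l[3]-l[1])
    if n<40: break
    uv=(l.reshape(2,2)+.5)/2-.5+[x0,y0]
    out=[]
    for z in (.015,.03,.052):
        P=onplane(c,uv,z); d=P[1]-P[0]; a=np.degrees(np.arctan2(d[1],d[0]))
        out.append((P[:,:2].round(4).tolist(),round(((a+45)%90)-45,2)))
    print((((uv-[235,95])*4).round(0)).tolist(),n.round(0),out[0],out[1][1])
E
```

```text
[[289.0, 149.0], [37.0, 300.0]] 146.0 ([[0.4509, 0.0661], [0.4587, -0.0222]], np.float64(5.07)) 5.07
[[43.0, 305.0], [152.0, 484.0]] 105.0 ([[0.4609, -0.0213], [0.5246, -0.0159]], np.float64(4.85)) 4.85
[[284.0, 641.0], [457.0, 547.0]] 98.0 ([[0.5887, -0.0002], [0.5834, 0.0631]], np.float64(4.81)) 4.81
[[160.0, 497.0], [242.0, 631.0]] 79.0 ([[0.5291, -0.0156], [0.5801, -0.0111]], np.float64(5.07)) 5.07
[[471.0, 539.0], [602.0, 466.0]] 75.0 ([[0.5829, 0.068], [0.5787, 0.1147]], np.float64(5.22)) 5.22
[[124.0, 223.0], [252.0, 150.0]] 74.0 ([[0.4494, 0.0121], [0.4464, 0.0562]], np.float64(3.84)) 3.84
[[456.0, 236.0], [389.0, 112.0]] 71.0 ([[0.4948, 0.1011], [0.4537, 0.0976]], np.float64(4.8)) 4.8
[[563.0, 317.0], [440.0, 316.0]] 61.0 ([[0.5306, 0.1212], [0.5146, 0.0873]], np.float64(-25.43)) -25.43
[[621.0, 424.0], [564.0, 316.0]] 61.0 ([[0.5686, 0.125], [0.5305, 0.1216]], np.float64(5.05)) 5.05
[[30.0, 280.0], [128.0, 223.0]] 57.0 ([[0.4527, -0.0214], [0.45, 0.0131]], np.float64(4.48)) 4.48
[[392.0, 88.0], [299.0, 144.0]] 54.0 ([[0.448, 0.101], [0.4508, 0.0696]], np.float64(5.14)) 5.14
[[675.0, 306.0], [573.0, 305.0]] 51.0 ([[0.5421, 0.1536], [0.5287, 0.1253]], np.float64(-25.37)) -25.37
```

Edges agree at yaw ≈5.0°, with the jig origin at (0.476,0.0996). The base width checks at 137 mm, and the bush face lands on y=0 within 0.1 mm. Next I'll hover over the bar and turn the jaws.

```bash
python3 -m inch '{"dp": [[5,-12,6],[11,-24,12],[12,-26,13],[12,-26,13],[12,-26,13],[12,-26,12],[12,-26,12],[12,-26,12],[12,-26,12],[12,-26,12],[11,-24,12],[6,-14,6],[4,-9,4],[0,0,0]], "yaw": [0,0,0,-4,-5,-5,-5,-5,-5,-5,-5,-5,-4,-2]}' && python3 -m inch '{"dp": [[0,0,0],[0,0,0],[0,0,0]], "yaw": [0,0,0]}'
```

```text
time_s: 3.38
position: [0.613, -0.2604, 0.1986]
tcp_rot: [[-0.001, -0.429, 0.903], [0.001, 0.903, 0.429], [-1.0, 0.001, -0.001]]
force: [-0.2, 0.0, -0.1]
opening: 0.998
time_s: 3.63
position: [0.6121, -0.259, 0.2006]
tcp_rot: [[-0.0, -0.426, 0.905], [0.0, 0.905, 0.426], [-1.0, 0.001, -0.0]]
force: [0.7, -0.4, 0.6]
opening: 1.004
```

```bash
python3 - <<'E'
from h import *
import pickle
c=bot.capture("wrist");s=bot.read_state()
pickle.dump((c,s),open("w2.pkl","wb"))
cv2.imwrite("pics/w2.png",cv2.convertScaleAbs(c["color"],alpha=1.3)[:,:,::-1])
E
```

```text
(no output)
```

View pics/w2.png

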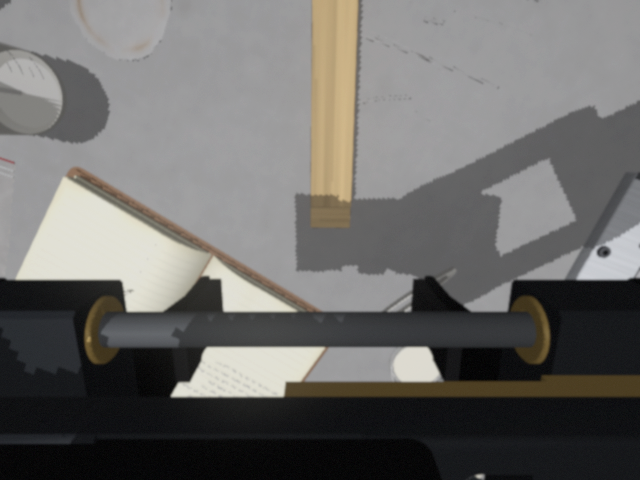

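The bar runs nearly upright in the wrist image (u 312–358), with its shoulder at v≈207 and its tongue tip at v≈227. I'll measure the edges.

```bash
python3 - <<'E'
from h import *
import pickle
c,s=pickle.load(open("w2.pkl","rb"))
g=cv2.cvtColor(c["color"],cv2.COLOR_RGB2GRAY)
crop(cv2.convertScaleAbs(c["color"],alpha=1.4),270,0,400,240,2.5,"w2c.png")
x0,y0=290,0
L=cv2.createLineSegmentDetector(cv2.LSD_REFINE_ADV).detect(cv2.resize(g[0:240,290:380],None,fx=2,fy=2,interpolation=cv2.INTER_CUBIC))[0].reshape(-1,4)
for l in sorted(L,key=lambda l:-np.hypot(l[2]-l[0],l[3]-l[1])):
    n=np.hypot(l[2]-l[0],l[3]-l[1])
    if n<25: break
    uv=(l.reshape(2,2)+.5)/2-.5+[x0,y0]
    P=onplane(c,uv,.02)-0; d=P[1]-P[0]; a=np.degrees(np.arctan2(d[1],d[0]))
    P0=onplane(c,uv,.0)
    print(uv.round(1).tolist(),n.round(0),P[:,:2].round(4).tolist(),round(a,2),P0[:,:2].round(4).tolist())
E
```

```text
[[350.6, 200.0], [357.5, 0.0]] 400.0 [[0.5822, -0.2399], [0.4407, -0.3047]] -155.42 [[0.5843, -0.237], [0.4342, -0.3056]]
[[295.7, 238.8], [294.9, 221.3]] 35.0 [[0.635, -0.2691], [0.6205, -0.2764]] -153.12 [[0.6402, -0.2678], [0.6249, -0.2756]]
```

View pics/w2c.png

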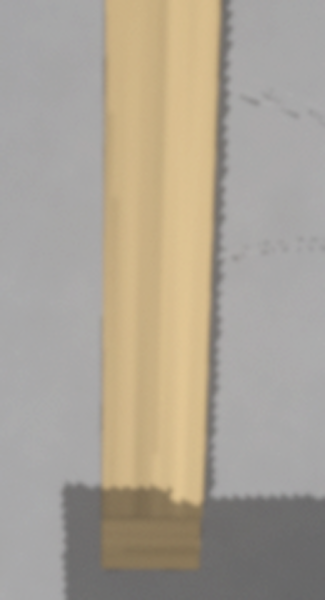

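```bash
python3 - <<'E'
from h import *
import pickle
c,s=pickle.load(open("w2.pkl","rb"))
f=lambda L:np.array([((x+.5)/2.5+270-.5,(y+.5)/2.5-.5) for x,y in L])
P=onplane(c,f([(105,0),(102,520),(219,0),(203,500),(205,520)]),.02);print(P.round(4))
for i,j in((0,1),(2,3)): d=P[i]-P[j];print(np.degrees(np.arctan2(d[1],d[0])),)
a=np.radians(25.2);t=np.array([np.cos(a),np.sin(a)]);n=np.array([-t[1],t[0]])
print(P[:,:2]@n, P[:,:2]@t)
print("tool y·", s["position"], s["tcp_rot"][:,1])
ends=[[.412,-.355],[.398,-.323],[.6005,-.2668],[.588,-.2331]]
print(np.array(ends)@n,np.array(ends)@t)
E
```

```text
[[ 0.4556 -0.3368  0.02  ]
 [ 0.6034 -0.269   0.02  ]
 [ 0.4405 -0.3049  0.02  ]
 [ 0.5818 -0.2398  0.02  ]
 [ 0.5879 -0.236   0.02  ]]
-155.34501748798505
-155.24808098449873
[-0.49872856 -0.50027607 -0.46348372 -0.4647003  -0.46382188] [0.26878726 0.43146654 0.26876856 0.42432894 0.43145215]
tool y· [ 0.61217857 -0.25925302  0.20080822] [-4.26421097e-01  9.04524742e-01  1.98312616e-04]
[-0.49663467 -0.4617193  -0.49708832 -0.46127341] [0.2216371  0.22259446 0.42975073 0.43278915]
```

```bash
python3 -m inch '{"dp": [[10,3,-16],[20,4,-22],[25,4,-22],[25,3,-16],[25,0,-6],[25,0,0],[20,0,0],[15,0,0],[10,0,0],[6,0,0],[2,0,0],[0,0,0],[0,0,0]], "yaw": [0.4,0,0,0,0,0,0,0,0,0,0,0,0]}'; python3 - <<'E'
from h import *
s=bot.read_state();print(s["position"],s["force"])
c=bot.capture("wrist");cv2.imwrite("pics/w3.png",cv2.convertScaleAbs(c["color"],alpha=1.3)[:,:,::-1])
E
```

```text
time_s: 4.77
position: [0.5326, -0.2825, 0.0184]
tcp_rot: [[0.001, -0.42, 0.908], [-0.001, 0.908, 0.42], [-1.0, -0.002, 0.001]]
force: [0.5, 0.2, -0.2]
opening: 0.998
[ 0.53263038 -0.28253329  0.01844593] [ 0.49861518  0.18480354 -0.24694423]
```

View pics/w3.png

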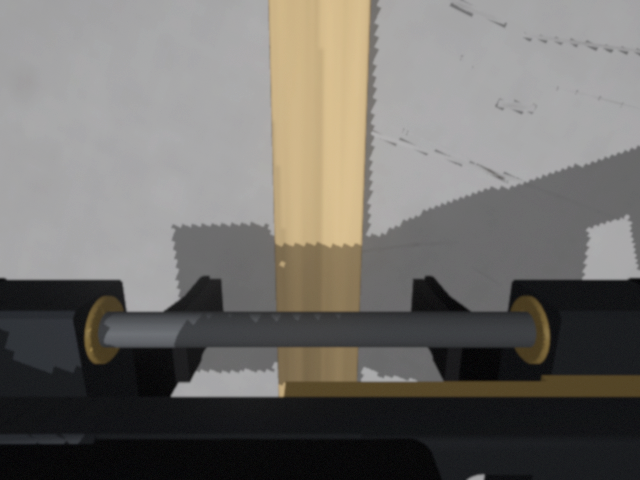

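The bar lies centred between the fingers (u 275–362, gap 215–420). I'll lower 4 mm, close and lift.

```bash
python3 -m inch '{"dp": [[2,0,0],[2,0,0],[0,0,0]], "yaw": [0,0,0]}' && python3 -m inch '{"dp": [[0,0,0],[0,0,0],[0,0,0],[0,0,0],[0,0,0],[0,0,0],[0,0,0],[0,0,0]], "yaw": [0,0,0,0,0,0,0,0]}' 0 && python3 -m inch '{"dp": [[-3,0,0],[-8,0,0],[-15,0,0],[-20,0,0],[-20,0,0],[-15,0,0],[-6,0,0],[0,0,0],[0,0,0]], "yaw": [0,0,0,0,0,0,0,0,0]}'; python3 - <<'E'
from h import *
s=bot.read_state();print(s["position"],s["force"],s["moment"],s["opening"])
for n in ("side","wrist","scene"):
    c=bot.capture(n);cv2.imwrite(f"pics/{n}4.png",cv2.convertScaleAbs(c["color"],alpha=1.3)[:,:,::-1])
    if n=="side": crop(c["color"],250,120,450,280,4,"side4c.png")
E
```

```text
time_s: 5.07
position: [0.532, -0.2822, 0.0137]
tcp_rot: [[0.0, -0.419, 0.908], [-0.0, 0.908, 0.419], [-1.0, -0.0, 0.0]]
force: [-1.0, -0.5, -0.6]
opening: 1.001
time_s: 5.73
position: [0.532, -0.2822, 0.0135]
tcp_rot: [[-0.0, -0.42, 0.908], [-0.0, 0.908, 0.42], [-1.0, -0.0, -0.0]]
force: [0.6, 0.5, -0.7]
opening: 0.479
time_s: 6.48
position: [0.5317, -0.282, 0.1006]
tcp_rot: [[-0.0, -0.419, 0.908], [0.0, 0.908, 0.419], [-1.0, 0.0, -0.0]]
force: [-0.5, 0.3, -2.4]
opening: 0.413
[ 0.53173725 -0.28202551  0.10055476] [-0.45002128  0.27765479 -2.41949997] [ 0.12635785 -0.01650888 -0.04463127] 0.4125118097041567
```

View pics/wrist4.png

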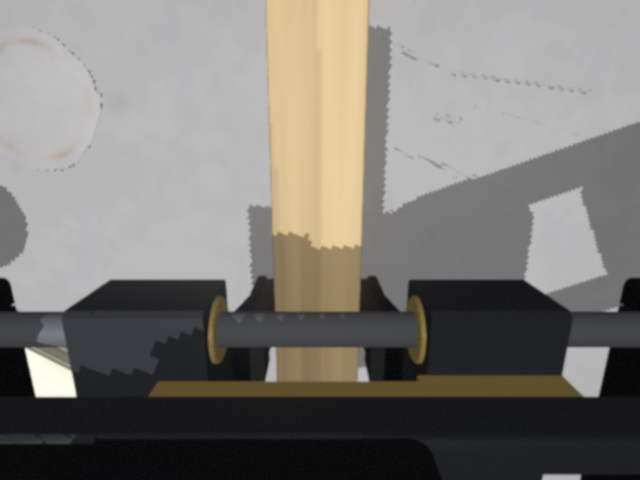

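View pics/side4c.png

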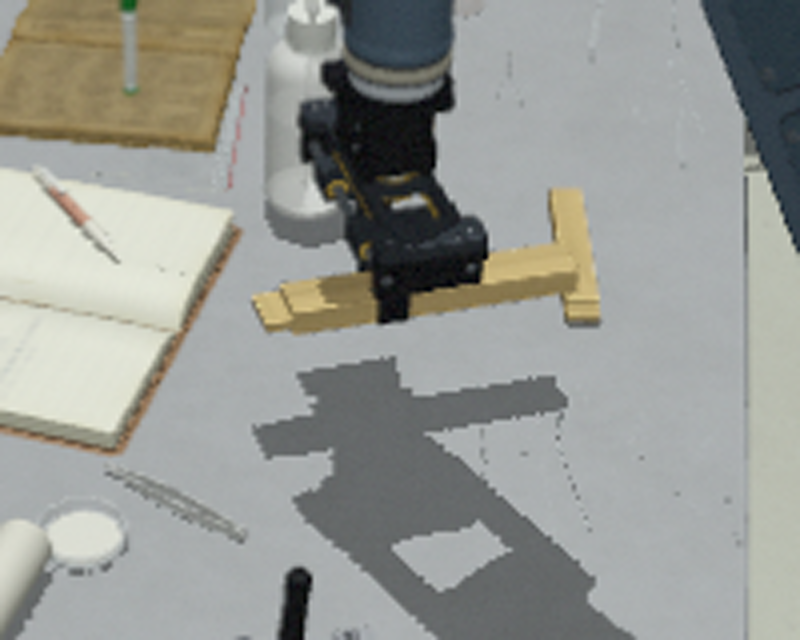

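The bar is held: opening is 35.9 mm (expected 36), the load is −2.4 N, and it hangs level. Next I'll turn it 110° and carry it to the front of the jig.

```bash
python3 -m inch '{"dp": [[0,0,0],[0,0,0],[0,0,0],[0,0,0],[0,0,0],[0,0,0],[0,0,0],[0,0,0],[0,0,0],[0,0,0],[0,0,0],[0,0,0],[0,0,0],[0,0,0],[0,0,0],[0,0,0],[0,0,0],[0,0,0],[0,0,0],[0,0,0]], "yaw": [2,4,6,6.5,7,7,7,7,7,7,7,7,7,6.5,6,5,4,3,2,1.8]}' && python3 -m inch '{"dp": [[0,-1,-8],[1,-2,-16],[1,-3,-22],[2,-3,-24],[2,-3,-24],[2,-3,-24],[2,-3,-22],[2,-3,-18],[2,-3,-12],[1,-3,-7],[0,0,-3],[0,0,0],[0,0,0],[0,0,0]], "yaw": [0,0,0,0,0,0,0,0,0,0,0,0,0,0]}'; python3 - <<'E'
from h import *
import pickle
s=bot.read_state();p=s["position"];print(p,s["force"],s["moment"],s["opening"],s["tcp_rot"][:,1])
u=np.array([.9962,.0872]);v=np.array([-.0872,.9962]);r=p[:2]-[.4759,.0996];print("jig",r@u,r@v,np.degrees(np.arctan2(*s["tcp_rot"][[1,0],1])))
c=bot.capture("wrist");pickle.dump((c,s),open("w5.pkl","wb"));cv2.imwrite("pics/w5.png",cv2.convertScaleAbs(c["color"],alpha=1.3)[:,:,::-1])
E
```

```text
time_s: 8.3
position: [0.5313, -0.2819, 0.0993]
tcp_rot: [[-0.002, 0.996, 0.086], [0.001, 0.086, -0.996], [-1.0, -0.002, -0.001]]
force: [0.1, -0.7, -2.6]
opening: 0.41
time_s: 9.47
position: [0.4903, -0.1064, 0.0857]
tcp_rot: [[0.002, 0.996, 0.086], [-0.001, 0.086, -0.996], [-1.0, 0.001, 0.001]]
force: [1.1, -0.8, -1.4]
opening: 0.411
[ 0.49029242 -0.1064052   0.08572353] [ 1.11626894 -0.80740421 -1.4494918 ] [-0.18049589  0.03516755  0.04725841] 0.4106241202424284 [0.99625463 0.0864554  0.00147361]
jig -0.003625928706626 -0.2064774029748421 4.959726695611034
```

View pics/w5.png

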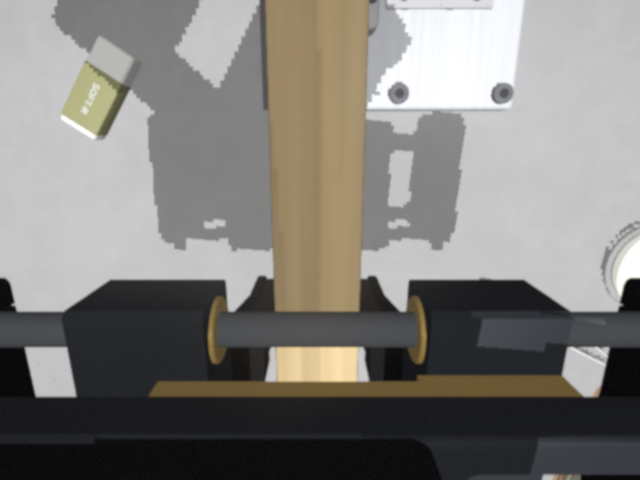

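```bash
python3 - <<'E'
from h import *
import pickle
c,s=pickle.load(open("w5.pkl","rb"))
g=cv2.cvtColor(c["color"],cv2.COLOR_RGB2GRAY)
crop(cv2.convertScaleAbs(c["color"],alpha=1.3),250,0,530,130,2.8,"w5c.png")
u=np.array([.9962,.0872]);v=np.array([-.0872,.9962])
L=cv2.createLineSegmentDetector(cv2.LSD_REFINE_ADV).detect(cv2.resize(g[0:270,240:540],None,fx=2,fy=2,interpolation=cv2.INTER_CUBIC))[0].reshape(-1,4)
for l in sorted(L,key=lambda l:-np.hypot(l[2]-l[0],l[3]-l[1])):
    n=np.hypot(l[2]-l[0],l[3]-l[1])
    if n<40: break
    uv=(l.reshape(2,2)+.5)/2-.5+[240,0]
    o=[]
    for z in (.015,.092):
        P=onplane(c,uv,z)[:,:2]; d=P[1]-P[0]; a=np.degrees(np.arctan2(d[1],d[0]));r=(P-[.4759,.0996])*1000
        o+=[np.c_[r@u,r@v].round(1).tolist(),round(((a+45)%90)-45,2)]
    print(uv.round(0).tolist(),o)
E
```

```text
[[368.0, 108.0], [509.0, 108.0]] [[[24.7, -119.4], [102.6, -119.4]], np.float64(5.01), [[14.6, -125.0], [65.5, -125.0]], np.float64(5.01)]
[[265.0, 0.0], [268.0, 109.0]] [[[-30.7, -66.4], [-30.7, -120.0]], np.float64(4.95), [[-21.6, -90.4], [-21.6, -125.4]], np.float64(4.95)]
[[263.0, 109.0], [259.0, 13.0]] [[[-33.7, -119.7], [-33.7, -72.2]], np.float64(4.96), [[-23.6, -125.2], [-23.6, -94.1]], np.float64(4.96)]
[[491.0, 9.0], [397.0, 9.0]] [[[86.8, -70.6], [38.0, -70.7]], np.float64(5.19), [[55.2, -93.1], [23.3, -93.2]], np.float64(5.19)]
[[513.0, 85.0], [524.0, -0.0]] [[[103.4, -107.5], [103.4, -66.4]], np.float64(5.02), [[66.0, -117.2], [66.0, -90.4]], np.float64(5.02)]
[[430.0, 111.0], [367.0, 111.0]] [[[59.1, -120.9], [24.0, -120.9]], np.float64(5.04), [[37.1, -126.0], [14.1, -126.0]], np.float64(5.04)]
[[368.0, 38.0], [366.0, 99.0]] [[[23.4, -84.0], [23.3, -114.5]], np.float64(4.82), [[13.7, -101.9], [13.7, -121.8]], np.float64(4.82)]
[[465.0, 126.0], [458.0, 168.0]] [[[79.6, -129.0], [77.8, -152.3]], np.float64(0.62), [[50.4, -131.3], [49.3, -146.5]], np.float64(0.62)]
[[461.0
[... 532 characters left out ...]
t64(1.08)]
[[268.0, 251.0], [240.0, 248.0]] [[[-33.4, -201.5], [-50.6, -199.9]], np.float64(-0.2), [[-23.4, -178.6], [-34.7, -177.6]], np.float64(-0.2)]
[[428.0, 240.0], [403.0, 237.0]] [[[63.6, -194.8], [48.0, -193.4]], np.float64(-0.24), [[40.0, -174.3], [29.8, -173.3]], np.float64(-0.24)]
[[366.0, 119.0], [390.0, 121.0]] [[[23.5, -125.2], [37.1, -126.4]], np.float64(0.19), [[13.8, -128.8], [22.7, -129.5]], np.float64(0.19)]
[[395.0, 7.0], [418.0, 7.0]] [[[36.9, -69.6], [48.6, -69.6]], np.float64(4.81), [[22.6, -92.4], [30.2, -92.4]], np.float64(4.81)]
[[273.0, 269.0], [272.0, 249.0]] [[[-31.0, -213.3], [-31.1, -200.4]], np.float64(5.5), [[-21.8, -186.4], [-21.9, -177.9]], np.float64(5.5)]
```

View pics/w5c.png

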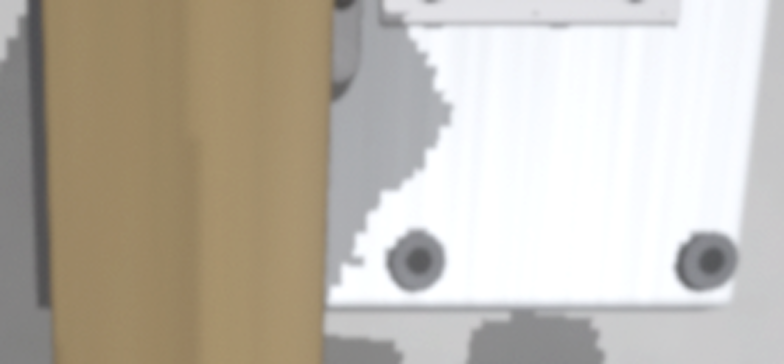

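The jig frame is confirmed (edges −33.7 / 103.4 / −120, yaw 5.0°). The bar hangs at jig x ≈−4 mm, parallel within 0.2°, with its end at y ≈−67. Lowering now.

```bash
python3 -m inch '{"dp": [[5,0,0],[10,0,0],[12,0,0],[12,0,0],[9,0,0],[5,0,0],[2,0,0],[0,0,0],[0,0,0]], "yaw": [0,0,0,0,0,0,0,0,0]}' && python3 -m inch '{"dp": [[0.5,0,0],[0.5,0,0],[0.5,0,0],[0,0,0],[0,0,0]], "yaw": [0,0,0,0,0]}'
```

```text
time_s: 10.27
position: [0.4892, -0.1052, 0.0307]
tcp_rot: [[-0.0, 0.996, 0.087], [0.0, 0.087, -0.996], [-1.0, -0.0, -0.0]]
force: [-0.2, -0.1, -1.3]
opening: 0.409
time_s: 10.68
position: [0.4896, -0.1054, 0.0295]
tcp_rot: [[0.001, 0.996, 0.087], [-0.0, 0.087, -0.996], [-1.0, 0.001, 0.0]]
force: [-1.4, -0.9, 1.7]
opening: 0.41
```

```bash
python3 -m inch '{"dp": [[0,1,0],[0,1,0],[0,1,0],[0,0,0],[0,0,0]], "yaw": [0,0,0,0,0]}' && python3 -m inch '{"dp": [[0,0.5,0],[0,0.5,0],[0,0,0],[0,0,0]], "yaw": [0,0,0,0]}'  && python3 -m inch '{"dp": [[0,0.5,0],[0,0,0],[0,0,0]], "yaw": [0,0,0]}'
```

```text
time_s: 11.1
position: [0.4918, -0.1047, 0.029]
tcp_rot: [[-0.001, 0.996, 0.088], [0.0, 0.088, -0.996], [-1.0, -0.001, -0.001]]
force: [-2.4, -0.2, 2.4]
opening: 0.409
time_s: 11.43
position: [0.4931, -0.1046, 0.0289]
tcp_rot: [[-0.001, 0.996, 0.087], [0.001, 0.087, -0.996], [-1.0, -0.001, -0.001]]
force: [-3.1, 0.2, 2.3]
opening: 0.409
time_s: 11.68
position: [0.4938, -0.1047, 0.029]
tcp_rot: [[-0.0, 0.996, 0.087], [0.0, 0.087, -0.996], [-1.0, -0.0, -0.0]]
force: [-2.1, -0.2, 1.6]
opening: 0.41
```

```bash
for i in 1; do python3 -m inch '{"dp": [[0,0.5,0],[0,0,0],[0,0,0]], "yaw": [0,0,0]}'; done; python3 -m inch '{"dp": [[0,0.5,0],[0,0,0],[0,0,0]], "yaw": [0,0,0]}'; python3 -c "
from rig import bot
print(bot.read_state()['moment'])"
```

```text
time_s: 11.93
position: [0.4945, -0.1048, 0.0291]
tcp_rot: [[0.0, 0.996, 0.087], [0.0, 0.087, -0.996], [-1.0, 0.0, 0.0]]
force: [-2.5, 0.8, 1.9]
opening: 0.408
time_s: 12.18
position: [0.495, -0.1048, 0.0291]
tcp_rot: [[0.0, 0.996, 0.087], [-0.0, 0.087, -0.996], [-1.0, 0.0, 0.0]]
force: [-2.6, 1.1, 1.3]
opening: 0.414
[0.32063875 0.4867352  0.19685564]
```

```bash
python3 -m inch '{"dp": [[0,0,-2],[0,0,-4],[0,0,-5],[0,0,-5],[0,0,-5],[0,0,-5],[0,0,-5],[0,0,-5],[0,0,-4],[0,0,-4],[0,0,-3],[0,0,-2],[0,0,-1],[0,0,0],[0,0,0]], "yaw": [0,0,0,0,0,0,0,0,0,0,0,0,0,0,0]}'; python3 - <<'E'
from h import *
s=bot.read_state();print(s["force"],s["moment"])
p=s["position"];u=np.array([.9962,.0872]);v=np.array([-.0872,.9962]);r=p[:2]-[.4759,.0996];print("jig",r@u,r@v)
import pickle
c=bot.capture("wrist");pickle.dump((c,s),open("w6.pkl","wb"));cv2.imwrite("pics/w6.png",cv2.convertScaleAbs(c["color"],alpha=1.3)[:,:,::-1])
c=bot.capture("side");crop(cv2.convertScaleAbs(c["color"],alpha=1.2),270,210,410,340,5,"s6.png")
E
```

```text
time_s: 13.43
position: [0.4914, -0.0574, 0.03]
tcp_rot: [[0.002, 0.996, 0.091], [-0.004, 0.091, -0.996], [-1.0, 0.002, 0.004]]
force: [-6.3, -10.2, 8.0]
opening: 0.408
[ -6.34377328 -10.24431927   8.04123337] [-1.59322024  1.08074595  0.488343  ]
jig 0.0017927053123432395 -0.15776276177333776
```

View pics/w6.png

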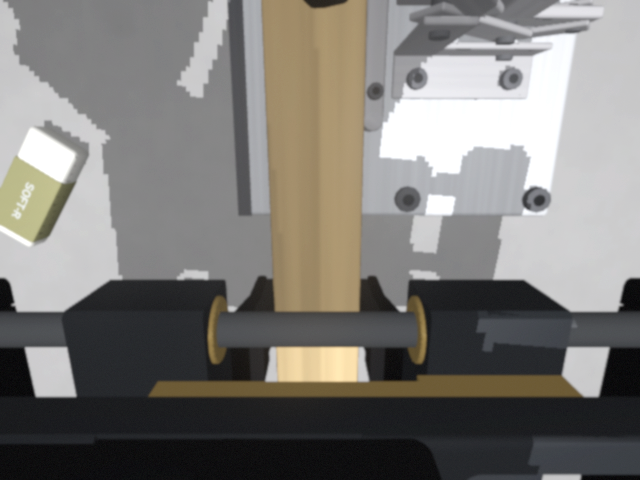

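View pics/s6.png

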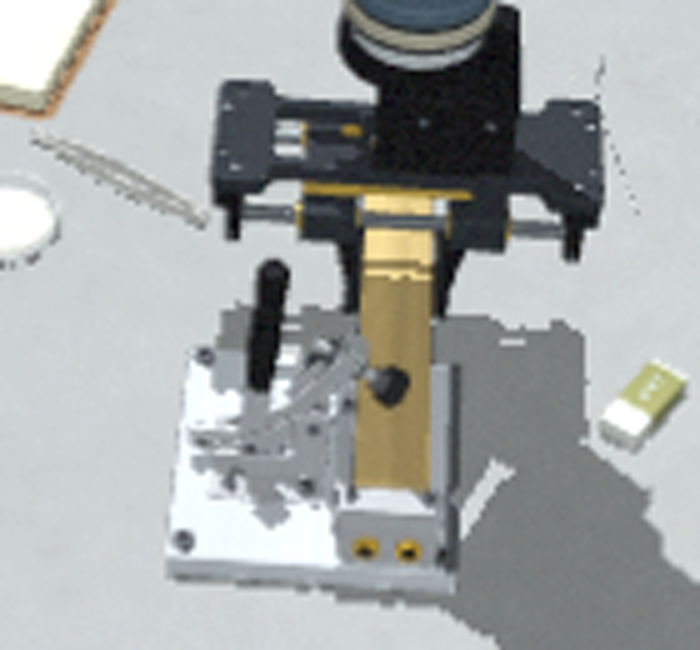

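The y force is −10 N with the end about 19 mm short of the plate. That looks like friction from pressing down (8 N) and on the fence (6 N). I'll ease both before sliding on.

```bash
python3 -m inch '{"dp": [[-0.5,-0.5,0],[-0.5,-0.3,0],[-0.5,0,0],[0,0,0],[0,0,0]], "yaw": [0,0,0,0,0]}'; cat > st.py <<'E'
from h import *
s=bot.read_state();f=s["force"];m=s["moment"]
p=s["position"];u=np.array([.9962,.0872]);v=np.array([-.0872,.9962]);r=p[:2]-[.4759,.0996]
print("jig x %.2f y %.2f z %.2f mm"%(r@u*1e3,r@v*1e3,p[2]*1e3),"F jig",(f[:2]@u).round(1),(f[:2]@v).round(1),f[2].round(1),"M",(m[:2]@u).round(2),(m[:2]@v).round(2),m[2].round(2),"open",(s["opening"]*87).round(1),"yaw %.2f"%np.degrees(np.arctan2(*s["tcp_rot"][[1,0],1])),"t",s["time_s"])
E
python3 st.py
```

```text
time_s: 13.95
position: [0.4904, -0.055, 0.0304]
tcp_rot: [[0.001, 0.996, 0.086], [-0.0, 0.086, -0.996], [-1.0, 0.001, 0.0]]
force: [-1.1, 0.1, -0.9]
opening: 0.412Traceback (most recent call last):
  File "st.py", line 4, in <module>
    print("jig x %.2f y %.2f z %.2f mm"%(r@u*1e3,r@v*1e3,p[2]*1e3),"F jig",(f[:2]@u).round(1),(f[:2]@v).round(1),f[2].round(1),"M",(m[:2]@u).round(2),(m[:2]@v).round(2),m[2].round(2),"open",(s["opening"]*87).round(1),"yaw %.2f"%np.degrees(np.arctan2(*s["tcp_rot"][[1,0],1])),"t",s["time_s"])
                                                                                                                                                                                              ^^^^^^^^^^^^^^^^^^^^^^^
AttributeError: 'float' object has no attribute 'round'
```

```bash
sed -i 's/(s\["opening"\]\*87).round(1)/round(s["opening"]*87,1)/' st.py; python3 -m inch '{"dp": [[0,0,-1],[0,0,-2],[0,0,-2],[0,0,-2],[0,0,-2],[0,0,-1],[0,0,0],[0,0,0]], "yaw": [0,0,0,0,0,0,0,0]}'; python3 st.py;  python3 -m inch '{"dp": [[0,0,-1],[0,0,-1],[0,0,-1],[0,0,0],[0,0,0]], "yaw": [0,0,0,0,0]}'; python3 st.py
```

```text
time_s: 14.62
position: [0.4889, -0.045, 0.0306]
tcp_rot: [[0.0, 0.996, 0.087], [-0.0, 0.087, -0.996], [-1.0, 0.0, 0.0]]
force: [-0.1, -0.0, -2.0]
opening: 0.413
jig x 0.30 y -145.14 z 30.55 mm F jig -0.1 -0.0 -2.0 M -0.21 0.02 0.04 open 35.9 yaw 5.01 t 14.6167
time_s: 15.03
position: [0.4885, -0.0421, 0.0305]
tcp_rot: [[-0.0, 0.996, 0.087], [0.0, 0.087, -0.996], [-1.0, -0.0, -0.0]]
force: [0.4, 0.1, -2.6]
opening: 0.414
jig x 0.24 y -142.21 z 30.54 mm F jig 0.4 0.1 -2.6 M -0.18 0.04 -0.03 open 36.0 yaw 5.01 t 15.0333
```

```bash
python3 -m inch '{"dp": [[0,0,-0.5],[0,0,-0.5],[0,0,0]], "yaw": [0,0,0]}' >/dev/null; python3 st.py;  python3 -m inch '{"dp": [[0,0,-0.5],[0,0,-0.5],[0,0,0]], "yaw": [0,0,0]}'>/dev/null; python3 st.py; python3 -m inch '{"dp": [[0,0,-0.5],[0,0,0],[0,0,0]], "yaw": [0,0,0]}'>/dev/null; python3 st.py
```

```text
jig x 0.20 y -141.18 z 30.55 mm F jig -0.9 0.6 -1.8 M -0.13 0.0 -0.04 open 35.5 yaw 5.01 t 15.2833
jig x 0.30 y -140.24 z 30.56 mm F jig -0.1 -0.5 -1.9 M -0.13 0.07 -0.01 open 35.5 yaw 5.01 t 15.5333
jig x 0.43 y -140.20 z 30.61 mm F jig -0.4 -4.0 -1.8 M -0.65 0.15 0.04 open 35.7 yaw 5.02 t 15.7833
```

Contact with the bush plate came at jig y −140.2 with 4 N. I'll back off 1 mm, seat the bar lightly on the base and fence, then press.

```bash
python3 -m inch '{"dp": [[0,0,0.5],[0,0,0.5],[0.5,0,0],[0.5,0,0],[0,0,0]], "yaw": [0,0,0,0,0]}' >/dev/null; python3 st.py;  python3 -m inch '{"dp": [[0.3,0,0],[0,0,0],[0,0,0]], "yaw": [0,0,0]}'>/dev/null; python3 st.py; python3 -m inch '{"dp": [[0,0.4,0],[0,0,0],[0,0,0]], "yaw": [0,0,0]}'>/dev/null; python3 st.py; python3 -m inch '{"dp": [[0,0.4,0],[0,0,0],[0,0,0]], "yaw": [0,0,0]}'>/dev/null; python3 st.py
```

```text
jig x 0.12 y -140.66 z 30.24 mm F jig -1.5 -0.8 6.5 M -0.11 0.34 0.03 open 35.8 yaw 4.99 t 16.2
jig x 0.12 y -140.69 z 30.19 mm F jig -1.3 -0.2 8.9 M -0.08 0.39 0.02 open 35.9 yaw 5.00 t 16.45
jig x 0.16 y -140.67 z 30.19 mm F jig -2.9 -1.6 8.4 M -0.11 0.46 0.04 open 35.9 yaw 5.01 t 16.7
jig x 0.19 y -140.67 z 30.18 mm F jig -2.6 -1.1 9.1 M -0.23 0.62 0.04 open 35.8 yaw 5.03 t 16.95
```

```bash
python3 -m inch '{"dp": [[-0.5,0,0],[-0.3,0,0],[0,0,0]], "yaw": [0,0,0]}' >/dev/null; python3 st.py;  python3 -m inch '{"dp": [[0,0.4,0],[0,0,0],[0,0,0]], "yaw": [0,0,0]}'>/dev/null; python3 st.py; python3 -m inch '{"dp": [[0,0.4,0],[0,0,0],[0,0,0]], "yaw": [0,0,0]}'>/dev/null; python3 st.py
```

```text
jig x 0.39 y -140.59 z 30.29 mm F jig -2.4 -0.9 5.2 M -0.25 0.53 0.04 open 36.0 yaw 5.02 t 17.2
jig x 0.41 y -140.58 z 30.24 mm F jig -3.3 -1.6 6.2 M -0.33 0.76 0.05 open 35.1 yaw 5.04 t 17.45
jig x 0.47 y -140.59 z 30.26 mm F jig -4.3 -1.9 7.7 M -0.42 0.85 0.09 open 35.8 yaw 5.05 t 17.7
```

```bash
python3 -m inch '{"dp": [[-0.4,0,0],[-0.4,0,0],[0,0,0]], "yaw": [0,0,0]}' >/dev/null; python3 st.py;  python3 -m inch '{"dp": [[0,0,-0.5],[0,0,-0.5],[0,0,0],[0,0,0]], "yaw": [0,0,0,0]}'>/dev/null; python3 st.py; python3 -m inch '{"dp": [[0,0,-0.5],[0,0,0],[0,0,0]], "yaw": [0,0,0]}'>/dev/null; python3 st.py; python3 -m inch '{"dp": [[0,0,-0.5],[0,0,0],[0,0,0]], "yaw": [0,0,0]}'>/dev/null; python3 st.py
```

```text
jig x 1.14 y -140.49 z 30.43 mm F jig -3.6 -1.3 -1.6 M -0.33 0.6 0.19 open 35.7 yaw 5.05 t 17.95
jig x 1.27 y -140.18 z 30.49 mm F jig -4.6 -4.4 -1.6 M -0.95 0.73 0.13 open 35.6 yaw 5.07 t 18.2833
jig x 1.25 y -140.14 z 30.47 mm F jig -5.2 -6.7 -2.3 M -1.25 0.9 0.21 open 35.1 yaw 5.08 t 18.5333
jig x 1.25 y -140.13 z 30.50 mm F jig -6.7 -9.0 -2.0 M -1.56 1.02 0.21 open 35.7 yaw 5.10 t 18.7833
```

```bash
python3 -m inch '{"dp": [[0,-0.5,0],[0,0,-0.5],[0,0,0]], "yaw": [0,0,0]}' >/dev/null; python3 st.py;  python3 -m inch '{"dp": [[0,0,-0.5],[0,0,0],[0,0,0]], "yaw": [0,0,0]}'>/dev/null; python3 st.py; python3 -m inch '{"dp": [[0,0,-0.5],[0,0,0],[0,0,0]], "yaw": [0,0,0]}'>/dev/null; python3 st.py
```

```text
jig x 1.26 y -140.10 z 30.53 mm F jig -5.5 -9.1 -2.7 M -1.88 1.08 0.13 open 35.6 yaw 5.11 t 19.0333
jig x 1.27 y -140.06 z 30.54 mm F jig -5.4 -11.1 -3.2 M -2.14 1.11 0.14 open 36.1 yaw 5.12 t 19.2833
jig x 1.29 y -140.03 z 30.55 mm F jig -6.6 -14.6 -2.3 M -2.49 1.32 0.12 open 35.6 yaw 5.14 t 19.5333
```

```bash
python3 -m inch '{"dp": [[0,0,-0.5],[0,0,0],[0,0,0]], "yaw": [0,0,0]}' >/dev/null; python3 st.py;  python3 -m inch '{"dp": [[0,0,-0.4],[0,0,0],[0,0,0]], "yaw": [0,0,0]}'>/dev/null; python3 st.py; python3 st.py
```

```text
jig x 1.29 y -139.98 z 30.56 mm F jig -6.7 -17.1 -2.2 M -2.89 1.39 0.05 open 35.5 yaw 5.15 t 19.7833
jig x 1.30 y -139.96 z 30.57 mm F jig -8.2 -18.7 -2.3 M -3.18 1.5 0.09 open 35.8 yaw 5.16 t 20.0333
jig x 1.30 y -139.96 z 30.57 mm F jig -8.2 -18.7 -2.3 M -3.18 1.5 0.09 open 35.8 yaw 5.16 t 20.0333
```

Pressing at 18.7 N on the tool. Fence friction is at most ~2.5 N, so about 16–18 N reaches the plate. I'll hold half a second, then ease off and release.

```bash
python3 -m inch '{"dp": [[0,0,0],[0,0,0],[0,0,0],[0,0,0],[0,0,0],[0,0,0]], "yaw": [0,0,0,0,0,0]}' >/dev/null; python3 st.py;  python3 -m inch '{"dp": [[0,0,0.5],[0,0,0.5],[0,0,0.5],[0,0,0.5],[0,0,0],[0,0,0]], "yaw": [0,0,0,0,0,0]}'>/dev/null; python3 st.py; python3 -m inch '{"dp": [[0,-0.3,0.3],[0.2,-0.2,0.2],[0,0,0],[0,0,0]], "yaw": [0,0,0,0]}'>/dev/null; python3 st.py
```

```text
jig x 1.31 y -139.95 z 30.58 mm F jig -7.5 -17.9 -2.6 M -3.22 1.52 0.12 open 35.7 yaw 5.16 t 20.5333
jig x 1.25 y -140.09 z 30.55 mm F jig -5.3 -9.9 -2.2 M -1.78 0.98 0.18 open 35.7 yaw 5.09 t 21.0333
jig x 1.20 y -140.13 z 30.48 mm F jig -3.7 -7.2 -1.7 M -1.3 0.72 0.17 open 35.9 yaw 5.07 t 21.3667
```

```bash
python3 -m inch '{"dp": [[0,-0.3,0.4],[0.2,-0.2,0.4],[0,0,0],[0,0,0]], "yaw": [0,0,0,0]}' >/dev/null; python3 st.py;  python3 -m inch '{"dp": [[0,0,0],[0,0,0],[0,0,0],[0,0,0],[0,0,0],[0,0,0],[0,0,0]], "yaw": [0,0,0,0,0,0,0]}' 80 >/dev/null; python3 st.py; python3 -m inch '{"dp": [[-3,0,0],[-10,0,0],[-20,0,0],[-25,0,0],[-25,0,0],[-25,0,0],[-20,0,0],[-15,0,0],[-7,0,0],[0,0,0],[0,0,0]], "yaw": [0,0,0,0,0,0,0,0,0,0,0]}' ; python3 - <<'E'
from h import *
import pickle
for n in ("side","wrist","scene"):
    c=bot.capture(n);pickle.dump(c,open(f"c7_{n}.pkl","wb"))
    if n=="side": crop(cv2.convertScaleAbs(c["color"],alpha=1.2),290,220,390,340,5,"s7.png")
    if n=="wrist": cv2.imwrite("pics/w7.png",cv2.convertScaleAbs(c["color"],alpha=1.3)[:,:,::-1])
    if n=="scene": crop(cv2.convertScaleAbs(c["color"],alpha=1.5),235,195,345,300,5,"a7.png")
E
```

```text
jig x 1.08 y -140.17 z 30.45 mm F jig -1.0 -4.4 -0.6 M -0.82 0.35 0.22 open 35.5 yaw 5.02 t 21.7
jig x 0.42 y -139.57 z 30.49 mm F jig -0.0 -0.1 -0.1 M -0.06 0.1 0.02 open 74.1 yaw 5.00 t 22.2833
time_s: 23.2
position: [0.4882, -0.0394, 0.1807]
tcp_rot: [[0.0, 0.996, 0.087], [-0.0, 0.087, -0.996], [-1.0, 0.0, 0.0]]
force: [0.6, 0.1, -1.0]
opening: 0.919
```

View pics/w7.png

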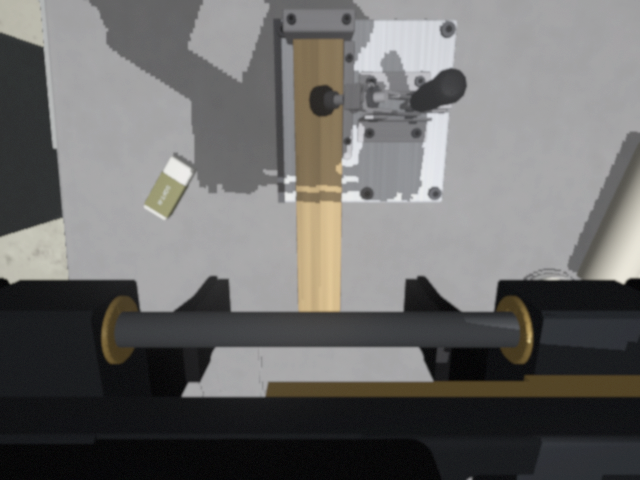

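View pics/s7.png

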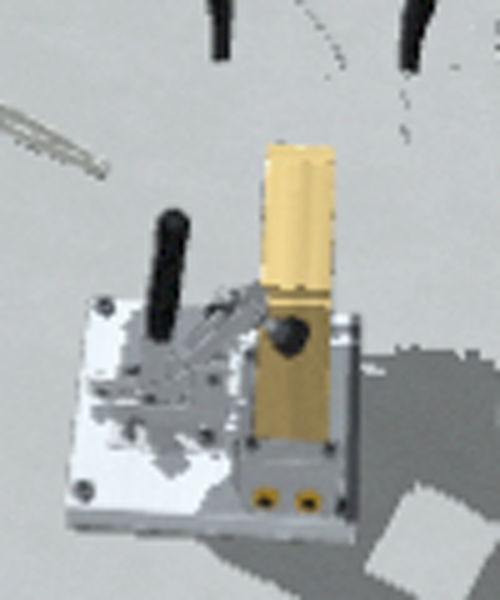

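View pics/a7.png

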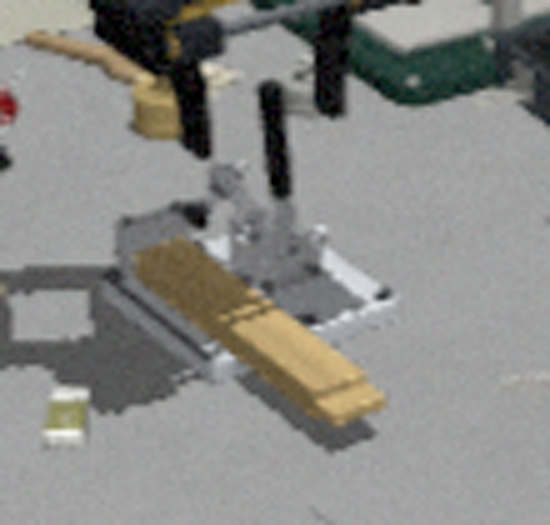

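The bar sits along the fence with its end at the bush plate (wrist (295–343, 40)), and the clamp is still open. Next I'll check the bar's alignment and triangulate the grip's top.

```bash
python3 - <<'E'
from h import *
import pickle
from scipy.optimize import least_squares
C={n:pickle.load(open(f"c7_{n}.pkl","rb")) for n in ("side","wrist","scene")}
u=np.array([.9962,.0872]);v=np.array([-.0872,.9962]);O=np.array([.4759,.0996])
def jig(P): r=P[:,:2]-O; return np.c_[r@u,r@v,P[:,2]]*1000
c=C["wrist"];g=cv2.cvtColor(c["color"],cv2.COLOR_RGB2GRAY)
L=cv2.createLineSegmentDetector(cv2.LSD_REFINE_ADV).detect(cv2.resize(g[0:310,265:365],None,fx=2,fy=2,interpolation=cv2.INTER_CUBIC))[0].reshape(-1,4)
for l in sorted(L,key=lambda l:-np.hypot(l[2]-l[0],l[3]-l[1])):
    n=np.hypot(l[2]-l[0],l[3]-l[1])
    if n<60: break
    uv=(l.reshape(2,2)+.5)/2-.5+[265,0]
    P=onplane(c,uv,.035);d=P[1]-P[0];a=np.degrees(np.arctan2(d[1],d[0]))
    print(uv.round(0).tolist(),jig(P)[:,:2].round(1).tolist(),round((a+45)%90-45,2))
crop(cv2.convertScaleAbs(c["color"],alpha=1.4),270,0,470,150,4,"w7c.png")
uv={"side":(324.6,264.4),"scene":(289,212.6),"wrist":(452,84)}
r=least_squares(lambda P:np.concatenate([(proj(C[n],P)-uv[n]).ravel() for n in uv]),[.54,.06,.14])
print(r.x,jig(r.x[None]),r.fun.round(1))
E
```

```text
[[281.0, 39.0], [284.0, 175.0]] [[-26.1, -0.2], [-26.1, -95.6]] 5.0
[[285.0, 31.0], [351.0, 31.0]] [[-23.0, 4.7], [23.7, 4.8]] 5.08
[[275.0, 114.0], [274.0, 53.0]] [[-31.5, -51.1], [-31.4, -9.5]] 4.92
[[277.0, 164.0], [275.0, 116.0]] [[-31.4, -87.5], [-31.5, -52.4]] 5.14
[[341.0, 38.0], [293.0, 39.0]] [[16.7, 0.1], [-17.3, -0.2]] 5.5
[[293.0, 86.0], [293.0, 52.0]] [[-18.2, -31.6], [-17.9, -8.7]] 4.3
[[274.0, 52.0], [273.0, 19.0]] [[-31.4, -8.7], [-31.5, 12.4]] 5.05
[0.54104067 0.0608928  0.14397766] [[ 61.51786646 -44.24037829 143.97765611]] [-0.5 -0.4 -0.3  0.4 -0.1 -0.1]
```

View pics/w7c.png

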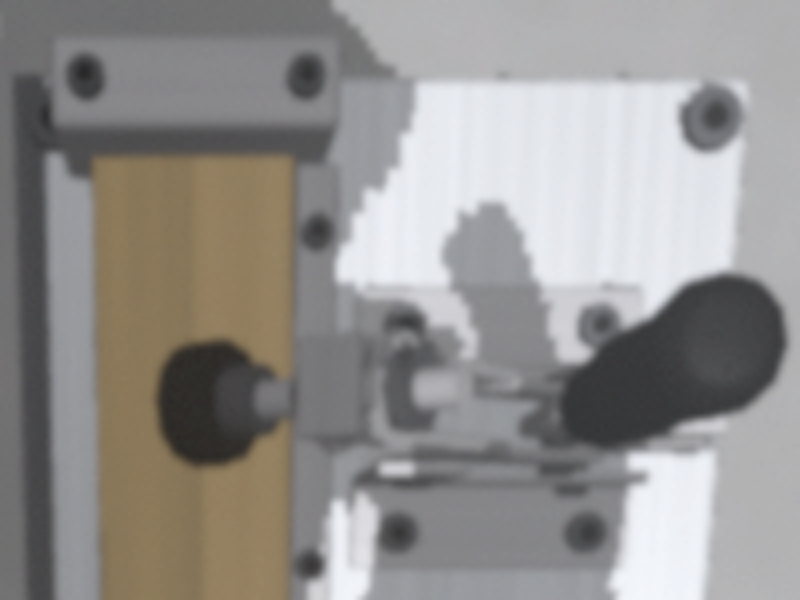

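Bar end line is at y ≈0 and its sides at −18/+17, so it looks well seated. The grip top is at jig (61.5,−44,144), as expected for an upright handle leaning ~4°. Before pushing the handle, I'll check obstacles along its sweep.

```bash
python3 - <<'E'
from h import *
import pickle
d=pickle.load(open("cap0.pkl","rb"));c=d["side"]
u=np.array([.9962,.0872]);v=np.array([-.0872,.9962]);O=np.array([.4759,.0996])
def jig(P): r=P[:,:2]-O; return np.c_[r@u,r@v,P[:,2]]*1000
for n,uv in dict(petri=(271,255),roll_r=(252,262),roll_l=(233,287),blue_base=(220,266),yellow_base=(196,268),press_r=(222,350),box_r=(215,280)).items(): print(n,jig(onplane(c,[uv],0.0))[0].round(0))
W=lambda p:np.r_[O+p[0]*u+p[1]*v,p[2]]
for z in (.06,.08,.1,.12): print(z,[proj(d[n],[W((x,-.045,z))]).round(0)[0].tolist() for n in d for x in (.01,.03,.05)])
s=d["side"];crop(cv2.convertScaleAbs(s["color"],alpha=1.2),150,210,420,350,2.9,"s0c.png")
E
```

```text
petri [ 212. -215.    0.]
roll_r [ 259. -184.    0.]
roll_l [292. -88.   0.]
blue_base [ 341. -161.    0.]
yellow_base [ 403. -147.    0.]
press_r [281. 110.   0.]
box_r [ 343. -108.    0.]
0.06 [[276.0, 242.0], [281.0, 240.0], [287.0, 238.0], [345.0, 291.0], [336.0, 290.0], [328.0, 289.0]]
0.08 [[276.0, 236.0], [281.0, 234.0], [287.0, 233.0], [345.0, 285.0], [337.0, 284.0], [328.0, 284.0]]
0.1 [[275.0, 230.0], [281.0, 229.0], [286.0, 227.0], [346.0, 279.0], [337.0, 278.0], [329.0, 278.0]]
0.12 [[275.0, 224.0], [280.0, 223.0], [286.0, 221.0], [346.0, 273.0], [337.0, 272.0], [329.0, 272.0]]
```

View pics/s0c.png

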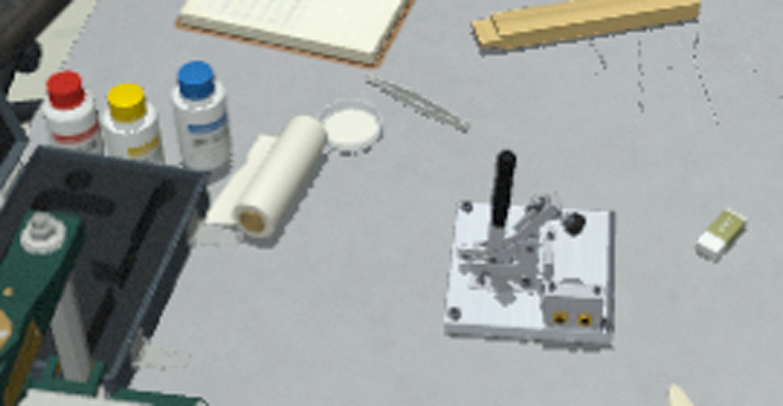

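The sweep is clear: the roll at x ≥259 is only ~50 mm high, the dish is at y −215, and the press at y ≥110. The raised arm's top is at z ≈100. I'll close the fingers, move above and beside the grip, then descend.

```bash
python3 -m inch '{"dp": [[0,2,-5],[0,3,-10],[0,4,-14],[0,4,-14],[0,4,-14],[0,4,-14],[0,4,-12],[0,3,-8],[0,2,-4],[0,0,0],[0,0,0]], "yaw": [0,0,0,0,0,0,0,0,0,0,0]}' 0; python3 st.py; python3 -m inch '{"dp": [[4,0,0],[8,0,0],[10,0,0],[10,0,0],[8,0,0],[4,0,0],[2,0,0],[0,0,0]], "yaw": [0,0,0,0,0,0,0,0]}'>/dev/null; python3 st.py; python3 - <<'E'
from h import *
for n in ("side","wrist"):
    c=bot.capture(n)
    if n=="side": crop(cv2.convertScaleAbs(c["color"],alpha=1.2),270,190,410,340,4,"s8.png")
    if n=="wrist": cv2.imwrite("pics/w8.png",cv2.convertScaleAbs(c["color"],alpha=1.3)[:,:,::-1])
E
```

```text
time_s: 24.27
position: [0.51, 0.0579, 0.1802]
tcp_rot: [[-0.0, 0.996, 0.088], [-0.0, 0.088, -0.996], [-1.0, -0.0, 0.0]]
force: [0.4, -0.0, 0.5]
opening: 0.166
jig x 30.33 y -44.55 z 180.24 mm F jig 0.4 -0.1 0.5 M -0.11 0.09 0.02 open 14.4 yaw 5.04 t 24.2667
jig x 30.01 y -44.66 z 133.70 mm F jig -0.5 0.4 -0.0 M -0.07 0.05 0.02 open 0.7 yaw 4.99 t 24.9333
```

View pics/s8.png

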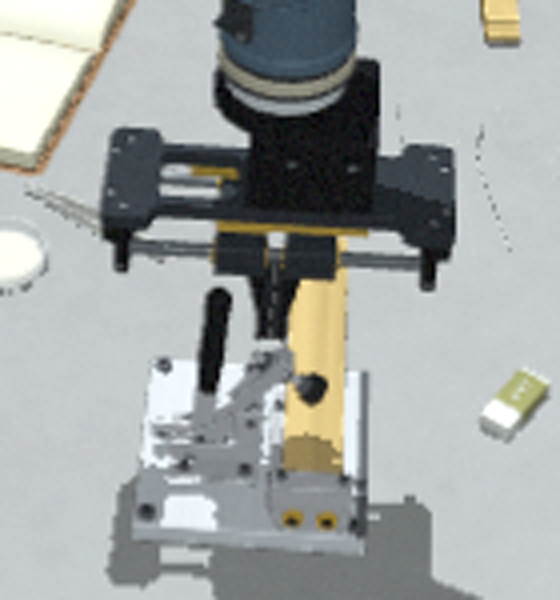

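View pics/w8.png

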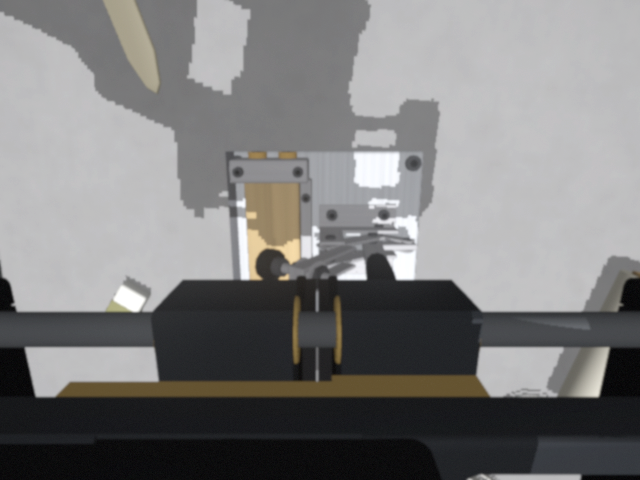

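Closed fingers stand on the −x side of the upright grip, with tips just above the arm. The tips taper to about ±9 mm. I'll start pushing toward +x and watch the force.

```bash
python3 -m inch '{"dp": [[0,2,0],[0,3,0],[0,3,0],[0,3,0],[0,3,0],[0,3,0],[0,3,0],[0,2,0]], "yaw": [0,0,0,0,0,0,0,0]}'>/dev/null; python3 st.py; python3 -m inch '{"dp": [[0,3,0],[0,4,0],[0,4,0],[0,4,0],[0,4,0],[0,3,0],[0,0,0]], "yaw": [0,0,0,0,0,0,0]}'>/dev/null; python3 st.py; python3 -m inch '{"dp": [[0,3,0],[0,4,0],[0,4,0],[0,4,0],[0,3,0],[0,0,0]], "yaw": [0,0,0,0,0,0]}'>/dev/null; python3 st.py; python3 - <<'E'
from h import *
for n in ("side","scene"):
    c=bot.capture(n)
    if n=="side": crop(cv2.convertScaleAbs(c["color"],alpha=1.2),250,190,390,340,4,"s9.png")
    if n=="scene": crop(cv2.convertScaleAbs(c["color"],alpha=1.5),235,155,345,300,4,"a9.png")
E
```

```text
jig x 52.61 y -44.63 z 134.43 mm F jig -1.0 -0.8 0.3 M -0.13 0.18 -0.03 open 0.3 yaw 5.00 t 25.7
jig x 75.44 y -44.73 z 134.53 mm F jig 0.2 0.6 -0.0 M -0.08 0.14 0.03 open 0.6 yaw 5.00 t 26.2833
jig x 93.35 y -44.74 z 134.47 mm F jig -0.5 0.4 1.0 M -0.09 0.12 -0.05 open 0.3 yaw 5.00 t 26.7833
```

View pics/s9.png

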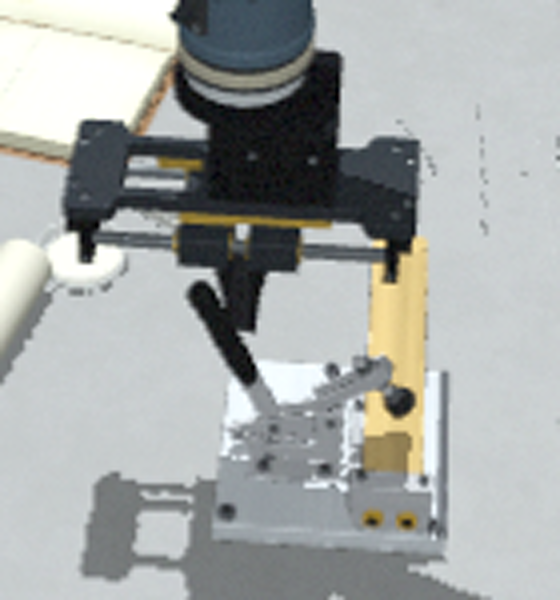

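View pics/a9.png

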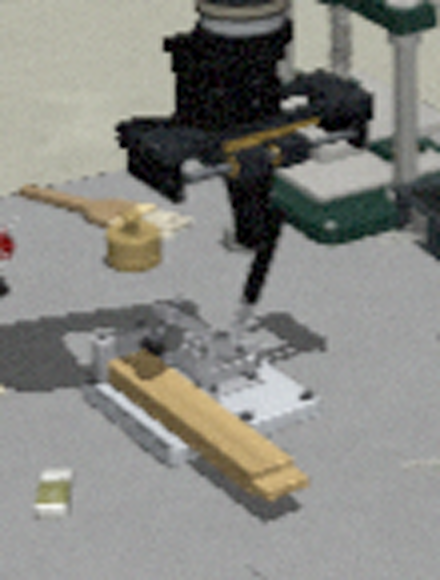

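The handle has swung to about 30°, with under 1 N of resistance. I'll follow its arc over and down.

```bash
python3 -m inch '{"dp": [[0,3,0],[0,4,0],[0,4,0],[0,4,0],[0,4,0.0],[0.5,4,0],[1,4,0],[1,4,0],[1,3,0],[0,0,0]], "yaw": [0,0,0,0,0,0,0,0,0,0]}'>/dev/null; python3 st.py; python3 -m inch '{"dp": [[2,2,0],[3,3,0],[3,3,0],[3,3,0],[0,0,0]], "yaw": [0,0,0,0,0]}'>/dev/null; python3 st.py; python3 -m inch '{"dp": [[2,2,0],[3,3,0],[3,3,0],[3,2,0],[0,0,0]], "yaw": [0,0,0,0,0]}'>/dev/null; python3 st.py; python3 - <<'E'
from h import *
for n in ("side","scene"):
    c=bot.capture(n)
    if n=="side": crop(cv2.convertScaleAbs(c["color"],alpha=1.2),250,190,390,340,4,"s10.png")
    if n=="scene": crop(cv2.convertScaleAbs(c["color"],alpha=1.5),235,155,345,300,4,"a10.png")
E
```

```text
jig x 127.32 y -44.62 z 130.76 mm F jig -3.3 0.3 1.2 M -0.03 0.55 -0.03 open 0.3 yaw 5.00 t 27.7167
jig x 140.48 y -44.75 z 120.94 mm F jig -1.1 0.4 2.6 M 0.1 -0.02 -0.04 open 0.3 yaw 4.98 t 28.1333
jig x 147.61 y -44.73 z 110.26 mm F jig -5.4 0.3 9.3 M 0.03 0.85 -0.03 open 0.3 yaw 5.01 t 28.55
```

View pics/s10.png

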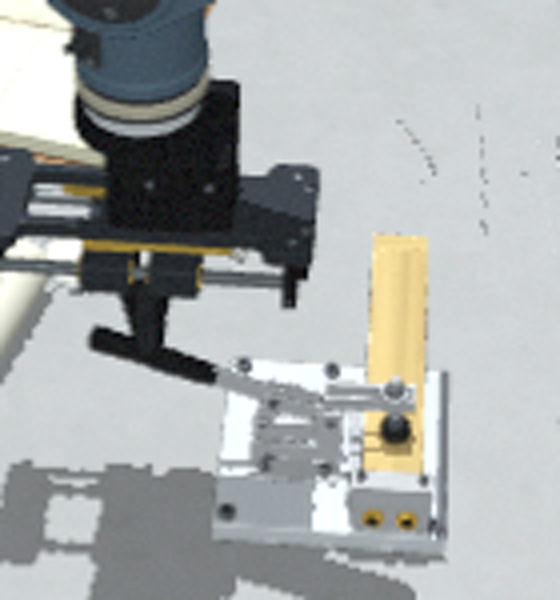

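View pics/a10.png

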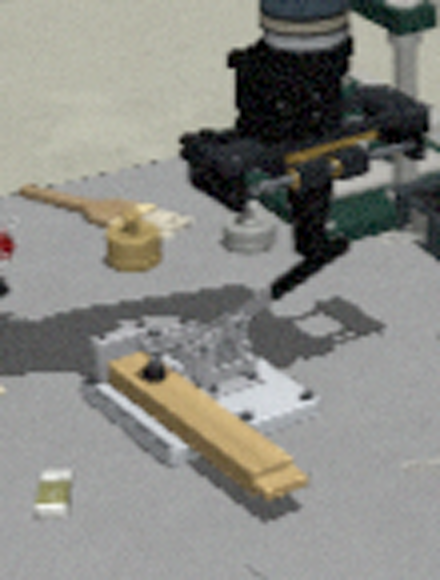

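The pad has met the bar and the handle is about 30° above level, with ~11 N now. I'll continue downward in small steps.

```bash
python3 -m inch '{"dp": [[2,1.2,0],[2,1.2,0],[2,1,0],[0,0,0]], "yaw": [0,0,0,0]}'>/dev/null; python3 st.py; python3 -m inch '{"dp": [[2,1,0],[2,1,0],[2,1,0],[0,0,0]], "yaw": [0,0,0,0]}'>/dev/null; python3 st.py; python3 -m inch '{"dp": [[2,0.5,0],[2,0.5,0],[2,0.5,0],[0,0,0]], "yaw": [0,0,0,0]}'>/dev/null; python3 st.py
```

```text
jig x 150.30 y -44.68 z 104.08 mm F jig -5.2 0.7 9.3 M 0.01 0.92 -0.02 open 0.8 yaw 5.02 t 28.9833
jig x 153.54 y -44.73 z 96.80 mm F jig -1.9 0.2 3.4 M -0.05 0.48 0.05 open 0.4 yaw 5.00 t 29.3167
jig x 156.11 y -44.87 z 90.36 mm F jig -0.6 -0.3 0.4 M -0.1 0.07 -0.03 open 0.5 yaw 4.99 t 29.65
```

```bash
python3 - <<'E'
from h import *
for n in ("side","scene"):
    c=bot.capture(n)
    if n=="side": crop(cv2.convertScaleAbs(c["color"],alpha=1.2),250,190,390,340,4,"s11.png")
    if n=="scene": crop(cv2.convertScaleAbs(c["color"],alpha=1.5),235,155,345,300,4,"a11.png")
E
```

```text
(no output)
```

View pics/s11.png

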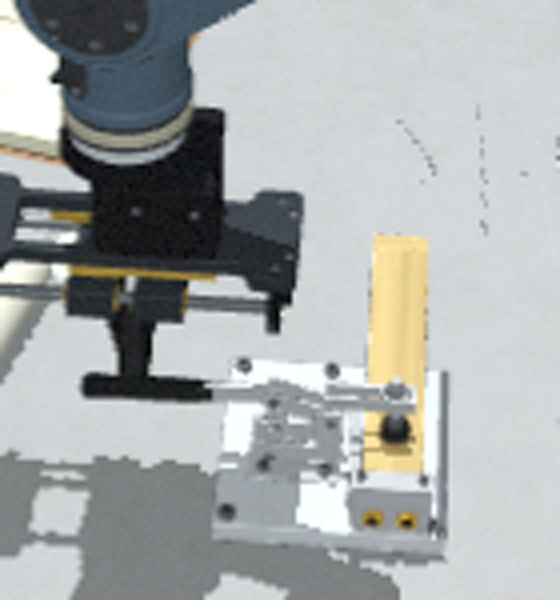

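View pics/a11.png

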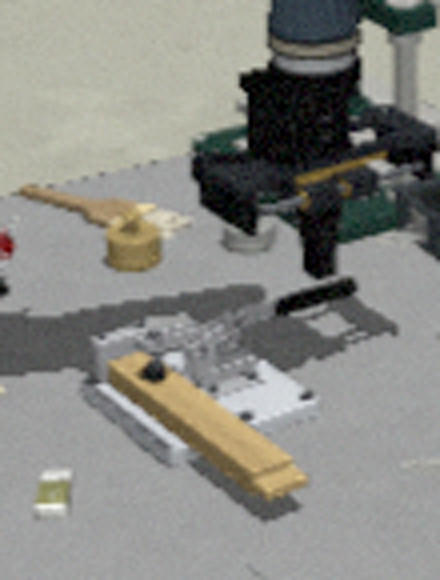

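```bash
python3 -m inch '{"dp": [[2,0,0],[2,0,0],[0,0,0]], "yaw": [0,0,0]}'>/dev/null; python3 st.py; python3 -m inch '{"dp": [[2,0,0],[1,0,0],[0,0,0]], "yaw": [0,0,0]}'>/dev/null; python3 st.py; python3 - <<'E'
from h import *
u=np.array([.9962,.0872]);v=np.array([-.0872,.9962]);O=np.array([.4759,.0996])+.0012*u
W=lambda p:np.r_[O+p[0]*u+p[1]*v,p[2]]
ims=[]
for n,b in (("side",(260,230,370,320)),("scene",(270,200,380,290))):
    c=bot.capture(n);im=cv2.resize(cv2.convertScaleAbs(c["color"],alpha=1.3),None,fx=6,fy=6,interpolation=cv2.INTER_CUBIC)
    for P,col in (((.107,-.045,.062),(255,0,0)),((.186,-.045,.062),(255,0,0)),((.186,-.045,.072),(0,255,0)),((.07,-.045,.063),(0,0,255))):
        q=proj(c,[W(P)])[0]*6+3;cv2.circle(im,tuple(int(t) for t in q),4,col,-1)
    ims.append(im[b[1]*6:b[3]*6,b[0]*6:b[2]*6][:, :,::-1])
cv2.imwrite("pics/ov.png",cv2.resize(np.vstack(ims),None,fx=.55,fy=.55))
E
```

```text
jig x 155.08 y -44.65 z 86.50 mm F jig 0.2 0.9 0.7 M -0.04 0.02 -0.03 open 0.4 yaw 5.00 t 30.0
jig x 155.07 y -44.66 z 83.63 mm F jig 0.2 0.2 0.3 M -0.07 0.08 -0.02 open 0.3 yaw 5.00 t 30.25
```

View pics/ov.png

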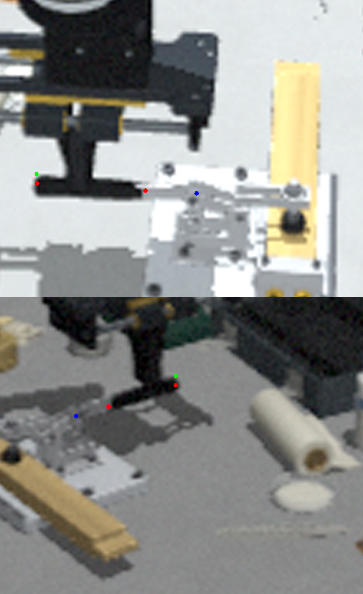

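The handle ends match the predicted locked position in both views within ~2 mm. A light touch on top will confirm the stop height (contact expected at TCP z ≈80.5), then I'll retract.

```bash
python3 -m inch '{"dp": [[1,0,0],[1,0,0],[0,0,0]], "yaw": [0,0,0]}'>/dev/null; python3 st.py; python3 -m inch '{"dp": [[1,0,0],[1,0,0],[0,0,0]], "yaw": [0,0,0]}'>/dev/null; python3 st.py; python3 -m inch '{"dp": [[1,0,0],[0.5,0,0],[0,0,0]], "yaw": [0,0,0]}'>/dev/null; python3 st.py
```

```text
jig x 155.12 y -44.65 z 81.74 mm F jig 0.8 0.7 0.5 M -0.07 0.09 -0.03 open 0.6 yaw 5.00 t 30.6
jig x 155.25 y -44.70 z 79.78 mm F jig 1.2 -0.1 0.4 M -0.05 0.02 -0.07 open 0.3 yaw 5.00 t 30.85
jig x 155.35 y -44.67 z 79.23 mm F jig -1.4 -0.6 4.9 M -0.04 0.28 0.04 open 0.3 yaw 5.01 t 31.1
```

Stiff contact at z 79.3 gives a grip centre of ≈61 mm, so the handle is on its stop. Retracting and doing a final look.

```bash
python3 -m inch '{"dp": [[-3,0,0],[-8,0,0],[-15,0,3],[-20,0,8],[-20,-8,10],[-20,-12,10],[-15,-14,10],[-5,-14,10],[0,-14,10],[0,-12,8],[0,-8,4],[0,-4,0],[0,0,0],[0,0,0],[0,0,0]], "yaw": [0,0,0,0,0,0,0,0,0,0,0,0,0,0,0]}'; python3 st.py; python3 - <<'E'
from h import *
import pickle
u=np.array([.9962,.0872]);v=np.array([-.0872,.9962]);O=np.array([.4759,.0996])
d0=pickle.load(open("cap0.pkl","rb"))
c=bot.capture("wrist");cv2.imwrite("pics/w12.png",cv2.convertScaleAbs(c["color"],alpha=1.3)[:,:,::-1])
g=cv2.cvtColor(c["color"],cv2.COLOR_RGB2GRAY)
L=cv2.createLineSegmentDetector(cv2.LSD_REFINE_ADV).detect(cv2.resize(g[0:280],None,fx=2,fy=2,interpolation=cv2.INTER_CUBIC))[0].reshape(-1,4)
for l in sorted(L,key=lambda l:-np.hypot(l[2]-l[0],l[3]-l[1])):
    n=np.hypot(l[2]-l[0],l[3]-l[1])
    if n<50: break
    uv=(l.reshape(2,2)+.5)/2-.5
    P=onplane(c,uv,.035);r=(P[:,:2]-O)*1000;q=np.c_[r@u,r@v];dd=P[1]-P[0];a=np.degrees(np.arctan2(dd[1],dd[0]))
    if np.all(np.abs(q[:,0])<40) and np.all(q[:,1]<25) : print(uv.round(0).tolist(),q.round(1).tolist(),round((a+45)%90-45,2))
s=bot.capture("side");crop(cv2.convertScaleAbs(s["color"],alpha=1.2),190,190,420,410,3,"s12.png")
for n,b in (("weight",(270,370,300,410)),("dish",(255,240,285,268))):
    e=np.abs(s["color"][b[1]:b[3],b[0]:b[2]].astype(int)-d0["side"]["color"][b[1]:b[3],b[0]:b[2]]).mean();print(n,e)
E
```

```text
time_s: 32.35
position: [0.5559, -0.0112, 0.1845]
tcp_rot: [[0.001, 0.996, 0.088], [0.0, 0.088, -0.996], [-1.0, 0.001, 0.0]]
force: [0.1, -0.1, 0.1]
opening: 0.008
jig x 70.07 y -117.38 z 184.50 mm F jig 0.0 -0.1 0.1 M -0.07 0.05 0.01 open 0.7 yaw 5.03 t 32.35
[[192.0, 73.0], [201.0, 189.0]] [[-21.8, -0.1], [-21.8, -84.8]] 5.02
[[197.0, 225.0], [188.0, 109.0]] [[-27.2, -114.0], [-27.0, -25.3]] 4.87
[[256.0, 279.0], [252.0, 198.0]] [[18.7, -160.5], [18.3, -92.2]] 5.38
[[183.0, 68.0], [240.0, 68.0]] [[-28.1, 3.1], [13.9, 3.1]] 4.98
[[261.0, 78.0], [263.0, 124.0]] [[28.9, -3.1], [28.9, -36.0]] 5.08
[[244.0, 73.0], [198.0, 73.0]] [[16.9, 0.0], [-17.0, -0.1]] 5.33
[[243.0, 47.0], [198.0, 47.0]] [[16.4, 17.4], [-15.6, 17.4]] 5.11
[[255.0, 188.0], [257.0, 225.0]] [[21.1, -83.7], [21.3, -114.1]] 5.27
[[201.0, 192.0], [204.0, 226.0]] [[-22.0, -87.2], [-21.9, -115.2]] 5.19
[[264.0, 148.0], [264.0, 180.0]] [[29.0, -53.1], [28.4, -77.9]] 3.58
[[260.0, 125.0], [259.0, 93.0]] [[26.6, -36.5], [26.8, -13.8]] 4.59
[[187.0, 101.0], [184.0, 71.0]] [[-27.2, -19.6], [-27.1, 1.1]] 4.77
[[249.0, 96.0], [251.0, 124.0]] [[19.9, -15.6], [19.8, -36.0]] 4.82
[[260.0, 228.0], [258.0, 256.0]] [[23.8, -116.7], [21.6, -140.6]] -0.02
[[247.0, 200.0], [219.0, 198.0]] [[14.3, -93.7], [-7.5, -91.8]] 0.24
[[247.0, 101.0], [246.0, 74.0]] [[17.7, -19.1], [17.7, -0.5]] 4.9
weight 12.750555555555556
dish 13.944444444444445
```

View pics/w12.png

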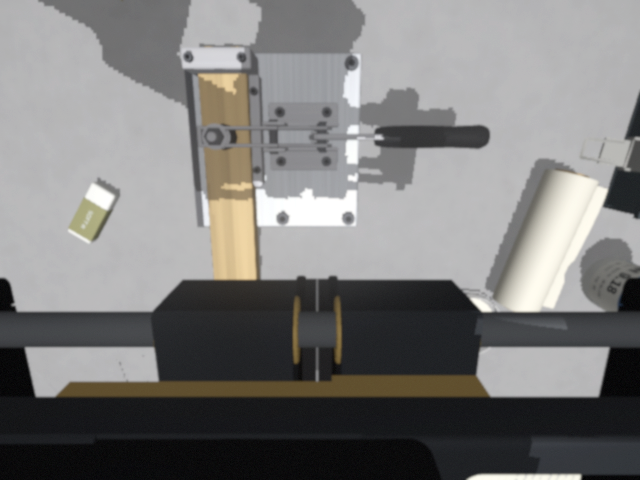

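View pics/s12.png

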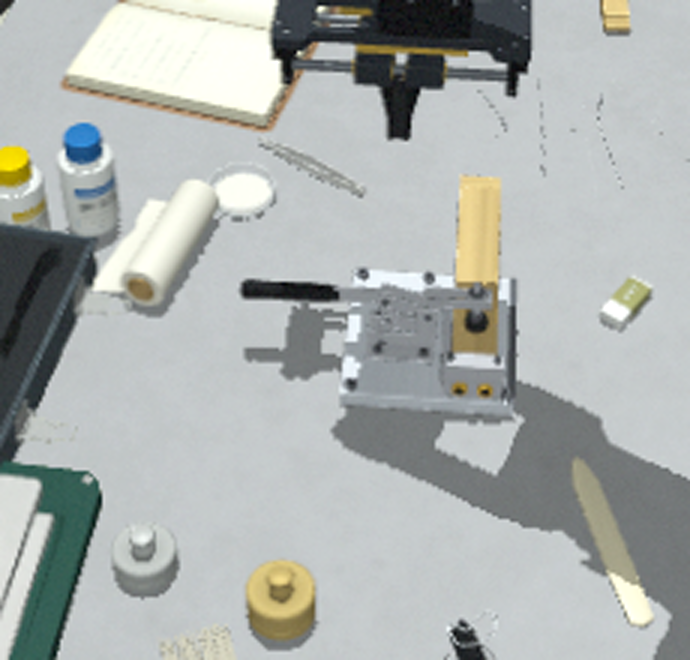

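```bash
python3 - <<'E'
from h import *
import pickle
d0=pickle.load(open("cap0.pkl","rb"))["side"]["color"]
s=bot.capture("side")["color"]
for n,b in (("weight",(268,372,300,408)),("dish",(258,244,284,266)),("book",(230,165,310,225))):
    t=d0[b[1]:b[3],b[0]:b[2]];R=cv2.matchTemplate(s[b[1]-12:b[3]+12,b[0]-12:b[2]+12],t,cv2.TM_CCOEFF_NORMED);m=cv2.minMaxLoc(R);print(n,m[1],np.array(m[3])-12,t.mean(),s[b[1]:b[3],b[0]:b[2]].mean())
w=bot.capture("wrist")["color"];crop(cv2.convertScaleAbs(w,alpha=1.5),175,40,295,285,3.2 and 2.4,"w13.png")
E
python3 st.py
```

```text
weight 0.9987974762916565 [0 0] 129.40625 142.0830439814815
dish 0.998920202255249 [0 0] 159.92191142191143 173.8618881118881
book 0.5699045658111572 [-1  0] 178.5504861111111 173.649375
jig x 69.69 y -117.37 z 184.31 mm F jig -0.7 -0.1 0.4 M -0.06 0.05 0.02 open 0.5 yaw 5.04 t 32.55
```

View pics/w13.png

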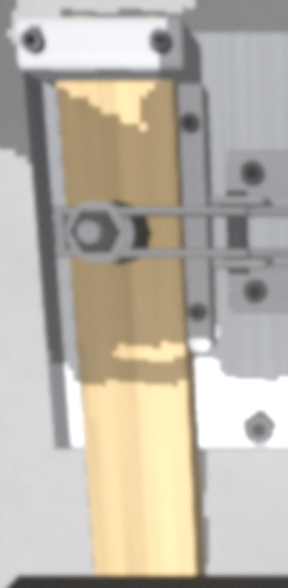

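The bystanders have not moved (0 px shift). The bar lies flush along the fence and against the plate, the arm sits on it, and the robot touches nothing. Handing in.

```bash
python3 -c "
from rig import bot
print(bot.hand_in())"
```

```text
the job is handed in; nothing more can be done
None
```

The bar is seated in the jig with the clamp locked on it. I handed the job in at about 32.6 s of the 72 s, and no verdict is reported.

**What I did:**
- I picked up the larger bar 35 mm toward its tongue and turned it 110°. I laid it in front of the jig and slid it in along the fence under the open arm.
- I pressed the plain end home with 18–19 N measured at the tool. Allowing for friction on the fence, roughly 16–18 N reached the bush plate; I could not measure that force directly.
- I released the bar, then pushed the handle over with closed fingers. The resistance peaked at about 11 N, then fell to nothing as it passed the dead point and dropped to its stop.

**Last checks:**
- **Handle:** it matches the locked position in two views within about 2 mm. A 5 N touch met a stiff stop at a grip centre height of about 61 mm, against 62 mm given.
- **Bar:** the plain end sits on the bush-plate line within about 0.1 mm in the image. Its side is flush with the fence, and it is parallel within about 0.4°.
- **Bystanders:** the book weight and dish show no shift in the side picture.
- **Robot:** nothing is touching the tool.

**What disagreed or went unmeasured:**
- The bar's position at the fence came out about 1.2 mm off my camera-based jig position, which is within calibration.
- The first slide-in met 10 N of friction because I was pressing down and against the fence too hard. Easing both cleared it.
- A first raw pixel comparison of the bystanders flagged a difference. It was only a brightness change; template matching showed no shift.
- The pad force on the bar could not be measured.

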